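# Bring the blue counting tray under the stereo microscope

## Task

Pick up the blue-ended glass counting tray with a light grip and keep it level, for its thin walls crack under a firm squeeze and the sorted shells in it lie loose. Set it down softly on the microscope's stage glass, centred under the objective with its long side running left to right as one looks into the eyepieces, let go, then press the green half of the rocker fully down to switch the stage light on. Do not knock the microscope's head, and leave the orange tray and the other things where they are.

Things in the scene. Friction and masses are not known exactly. Their poses are not given: they have to be found in the camera images.
- blue_tray: Glass counting tray: open dish, black floor, clear thin walls, blue ends (both alike), 120 long x 60 wide x 18 mm high, 100 to 200 g, lying in the steel tray. Origin: centre of its underside; x along its length, y across. Grip it across its width. It cracks if both fingers' forces on it sum to over 90 N (45 N grip), if set down harder than 30 N, dropped over 6 mm or tipped over 20 degrees.
- orange_tray: The same kind of counting tray with orange end walls, beside the blue one, 120 to 136 mm between centres (which is left and which right varies). Origin and axes as for the blue tray. Leave it alone.
- steel_tray: Flat stainless instrument tray, 220 (x) x 280 (y) mm, rim 14 mm high, floor 3 mm thick, fixed. Origin: centre of its underside. The counting trays lie on its floor, about 25 mm to its -x side, long sides roughly along its x; its -x side looks towards the robot.
- microscope: White stereo microscope, fixed. Origin: on the bench under the stage centre. Its -x points to the user's side (eyepieces), +x to the column, y is left-right for the user; the stage is open to its -y flank, which looks roughly towards the robot (-x of the world). Base x = -155 to +200, y = -128 to +128 mm, top 40 mm high. Column at x = 90 to 205 mm, 340 mm tall.
- stage (a point): Centre of the stage glass, on its upper face, 42 mm above the bench, under the objective's axis. The glass is a disc 180 mm across standing 2 mm above the base. Axes as for the microscope.
- microscope_head: Objective, holder, body, eyepieces; origin and axes as the microscope. Heights above the bench: objective (62 mm across) from 155 mm, ring holder (100 across) from 200, white body (x and y within 75 and 60 mm) from 270, eyepieces out to x = -170 mm from 285. An upright gripper cannot reach over the stage: come from the -y flank with the tool leaning back 30 to 45 degrees.
- light_switch (a joint): Rocker switch of the stage light on the base's front corner: 0 rad = off (the green half, towards microscope -x, stands raised; the grey half lies level), 0.30 = fully on (green half level). It stays where it is left; pressing takes about 3 N.
- switch_pad (a point): Point on the top face of the rocker's green half, 17 mm from the hinge; about 60 mm above the bench when off, 5 mm lower when fully on. The green half is 24 mm (microscope x) by 30 mm (y). The rocker lies 112 mm in front (-x) of the stage centre and 78 mm to its -y side. Its axes turn with the rocker.
- forceps: Steel forceps, 140 mm long, lying across the far end of the steel tray. Origin: middle of its underside. Leave alone.
- wash_bottle: White plastic bottle, 68 mm across, 170 mm tall, standing. Origin: centre of its underside. Leave alone.
- sample_jar: Amber glass jar, 60 mm across, 75 mm tall, standing. Origin: centre of its underside. Leave alone.
- tally_counter: Chromed hand tally counter, 48 mm across, 25 mm high, lying on the bench. Origin: centre of its underside. Leave alone.
- petri_stack: Closed glass dish, 60 mm across, 29 mm tall. Origin: centre of its underside. Leave alone.
Mind the look-alikes: they are no part of the job. Leave any brown or yellow look-alike of the blue_tray alone.

How it is judged:
By the outcome, as a careful person would: the job done as asked, in the order asked, and still so for the second after the job is handed in, with the robot touching nothing.
It also fails if it takes over 45 s, if anything falls off the work surface, if the arm or the gripper's body presses on something with over 40 N, if the wrist force passes 120 N, or if a joint passes its speed limit or range.

## Robot

A 7-joint arm with a two-finger parallel gripper is mounted at the origin on the work surface. World frame = base frame: x ahead of the robot, y to its left, z up, the work surface at z = 0. Lengths are in m, angles in rad, forces in N, time in s.
With the tool pointing down it reaches from about 0.425 to 0.825 m from the base axis. Payload 3.6 kg.
Tool frame: the origin (TCP) lies at the very end of the fingers, on their centre line; the grasp point (between the pads) lies r.pinch_z behind it (r.pinch_z is the distance from the TCP to the grasp point, in m); z points along the fingers, y is the line along which they close (so a half turn about z gives the same grasp; the last joint's range is limited). The gripper opens to 93 mm and grips with 3 to 60 N. Pads are 15 mm wide; open, the fingers measure 128 mm over their backs; the gripper's body (75 mm by 188 mm) begins 65 mm behind the grasp point.
Start: joints at [1.139, 0.615, -0.013, 1.423, 0.008, 1.103, -0.04], TCP at [0.257, -0.597, 0.219] pointing down, gripper open.
Joint ranges: [-3.12, 3.12], [-0.3, 2.06], [-1.34, 1.32], [0.26, 2.42], [-1.36, 4.5], [0.01, 1.98], [-2.84, 2.84]. Speed limits (rad/s): [2.79, 2.79, 3.14, 3.14, 3.14, 3.14, 3.14].

## Interface

Orientations are given as a unit quaternion [w, x, y, z].
In Python, from workcell import r gives the robot as it stands.
- The arm moves only by the tool arm_command, never from a script. Its argument "targets" is a list of rows, each a list of 3 entries, a list of its own where there are three numbers: the shift along the world's x, y, z in cm, then the turn, a rotation vector about the world's x, y, z in degrees, then the opening, from 0 (shut) to 1 (fully open). In form: [[[dx, dy, dz], [rx, ry, rz], hand], ...]. A call has 1 to 12 rows; each row is the pose to reach, as a shift and turn from the pose commanded when the call began; what a row does not reach only later rows make up. A row lasts 1/8 s, in which the tool goes at most 62.5 mm and 10.7 degrees, less where a joint would pass 70% of its speed; a pose out of reach is approached as far as the arm can. A call with a gripper value outside its range is refused whole. The fingers move at their own pace and stop on an object; the grip force is fixed at half the most. Time passes only in rows, so rows that repeat a pose let the fingers close. It gives the time, the measured TCP pose, the force, the opening and the grip force at its end, in the units of the state.
- r.observe(): the state, without advancing time (a new reading comes with each control period).
- r.snapshot(name): name is "side" or "top" or "wrist"; returns (picture, depth): 480x640x3 uint8, red, green, blue; 480x640 float32, m along the optical axis (not along the pixel's ray), 0 where there is no reading.
- r.get_calibration(name): a dict with "fx", "fy", "cx", "cy" (pixels), "extrinsics" (4x4, takes a point from camera to world coordinates); the wrist camera has in their place "mount" (4x4, takes a point from camera to tool coordinates, whose origin is the TCP and whose axes are the flange's). Camera axes: x right, y up, looking along -z (the intrinsics and any distortion apply to the point x, -y, -z); pixel columns grow to the right and rows downward; lengths in m; the calibration is good to about 2 mm. A picture is of the moment at which its call begins: read the wrist's pose just before it. get_calibration takes no time and is no camera call.
- r.close_job(): hands the job in; it is judged then, once.
Trained networks look in the newest picture that a camera, given by its name, has taken for a name from the list of things; names that differ only in an ending like _2 or _b are one class to them, and where a whole thing is asked for, a point or a joint stands for the part that bears it (a point fixed in the world has none). Each returns a list of dicts, best first, with "score" (0 to 1); they miss things now and then, are a little off and sometimes report something else, mostly with a low value. They report only what shows in the picture. A call takes as long as a camera call. They do not tell look-alikes from the thing itself.
- r.spot_in(camera, name): "box" ([left, top, width, height] as shares, 0 to 1, of the picture: columns of its width, rows of its height, round what is visible of it).
- r.trace(camera, name): "mask" (480x640 bool, what is visible of it) and "box" ([left, top, width, height] as shares, 0 to 1, of the picture: columns of its width, rows of its height, round what is visible of it).
The state is a dict: "t": time; "qpos": joint angles; "dq": joint speeds; "joint_efforts": joint torques, N m; "eef_pos": TCP position; "eef_rot": TCP orientation; "ft_force": force on the tool from outside, world axes, zero at the start; "wrist_torque": the same for the moment, N m; "width": finger opening in m; "gripper_force": force on a finger pad.
Only numpy, scipy, OpenCV 4.12 (cv2) and the standard library are available. Lean on these libraries where they do the work, as an engineer would, in place of code of your own. Each camera call takes 0.05 s, during which the arm holds its last target. There are 200 camera calls.

## Working session

There is one attempt and no reset: what is moved stays moved. The work goes in short steps, Python scripts to look and compute and a tool call to move; the robot and the scene stay as the last step left them, time stands still between calls to the robot, and variables do not carry over. Pictures are saved under pics/ and viewed, at most 10 in all, crops included, and the job is handed in when it is done.

Besides the shell and the picture viewer there is one more tool, called after ">>>" in YAML: its name, and indented under it one key for each argument. arm_command: Moves the arm, as the interface text tells. Its arguments: {"type":"object","properties":{"targets":{"type":"array"}},"required":["targets"]}

```bash
ls; mkdir -p pics; cat > h.py <<'E'
import numpy as np, cv2
from workcell import r
from scipy.spatial.transform import Rotation as R
def snap(n):
    o=r.observe(); p,d=r.snapshot(n); return o,p,d
def cloud(n,d,o):
    c=r.get_calibration(n)
    v,u=np.mgrid[:480,:640]
    P=np.stack([(u-c['cx'])/c['fx']*d,-(v-c['cy'])/c['fy']*d,-d],-1)
    if 'extrinsics' in c: T=np.array(c['extrinsics'])
    else:
        q=o['eef_rot']; W=np.eye(4); W[:3,:3]=R.from_quat([q[1],q[2],q[3],q[0]]).as_matrix(); W[:3,3]=o['eef_pos']; T=W@np.array(c['mount'])
    return P@T[:3,:3].T+T[:3,3]
E
python3 - <<'E'
from h import *
print(r.observe(), r.pinch_z)
for n in ["top","side"]:
    o,p,d=snap(n); cv2.imwrite(f'pics/{n}0.png',p[:,:,::-1]); np.save(f'{n}0.npy',d)
    print(r.get_calibration(n))
    P=cloud(n,d,o)
    for k in ["blue_tray","steel_tray","microscope","light_switch"]:
        for t in r.trace(n,k):
            m=t['mask']&(d>0); 
            if m.sum(): print(n,k,round(t['score'],2),np.round(t['box'],3),m.sum(),np.round(np.median(P[m],0),3),np.round(np.percentile(P[m],[2,98],axis=0),3).tolist())
E
```

```text
pics
{'t': 0.0, 'qpos': array([ 1.13845703,  0.61590894, -0.01262533,  1.42483076,  0.00812069,
        1.10334534, -0.04042091]), 'dq': array([ 4.90160887e-04,  3.50064941e-04,  1.64135558e-03, -1.40785933e-03,
        9.00066866e-05, -1.00608752e-03,  2.45068621e-03]), 'joint_efforts': array([-5.66144183e-05, -4.58938158e+01,  2.08958387e-01, -1.65745425e+01,
       -6.12310530e-02,  2.04012275e-02,  2.35438520e-04]), 'eef_pos': array([ 0.25632784, -0.59651234,  0.21751036]), 'eef_rot': array([-1.19106183e-03,  9.79475400e-01,  2.01560039e-01, -2.68426270e-04]), 'ft_force': array([-0.19342099, -0.52636197, -0.20975501]), 'wrist_torque': array([0.03326901, 0.0591318 , 0.03489643]), 'gripper_force': 0.0, 'width': 0.09293795183950194} 0.0188
{'fx': 605.7088416412948, 'fy': 605.7088416412948, 'cx': 320.7980920228268, 'cy': 237.24132469034635, 'extrinsics': array([[-1.01277924e-02,  9.94960897e-01, -9.97508976e-02,
         3.20398988e-01],
       [-9.99948377e-01, -1.01589602e-02,  1.95501698e-04,
         6.77116334e-02],
       [-8.18848850e-04,  9.97477282e-02,  9.95012422e-01,
    
[... 1780 characters left out ...]
.692 0.531 0.081 0.06 ] 1053 [0.193 0.318 0.011] [[0.133, 0.282, -0.001], [0.253, 0.352, 0.02]]
side blue_tray 0.66 [0.449 0.545 0.238 0.212] 5956 [0.51  0.304 0.003] [[0.355, 0.145, -0.001], [0.637, 0.454, 0.015]]
side blue_tray 0.63 [0.576 0.605 0.073 0.086] 1193 [0.447 0.348 0.013] [[0.386, 0.303, 0.004], [0.507, 0.394, 0.023]]
side steel_tray 0.94 [0.446 0.547 0.236 0.21 ] 5756 [0.511 0.303 0.003] [[0.357, 0.148, -0.001], [0.636, 0.453, 0.015]]
side microscope 0.59 [0.257 0.132 0.211 0.43 ] 15765 [ 0.643 -0.141  0.13 ] [[0.501, -0.315, 0.017], [0.746, 0.008, 0.44]]
side light_switch 0.58 [0.428 0.446 0.025 0.025] 106 [ 0.519 -0.06   0.056] [[0.502, -0.084, 0.048], [0.532, -0.037, 0.062]]
```

View pics/top0.png

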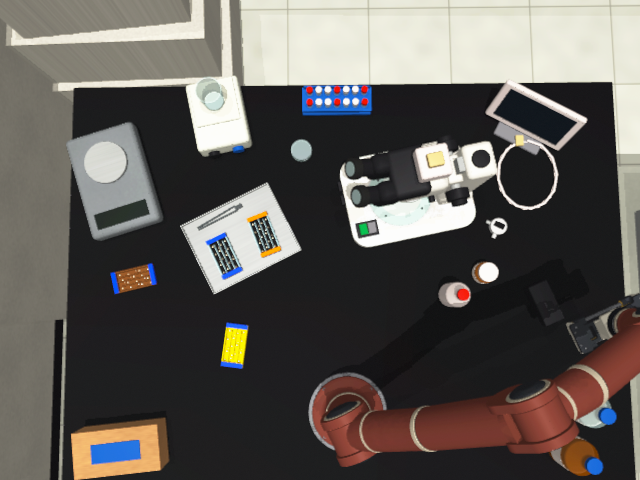

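View pics/side0.png

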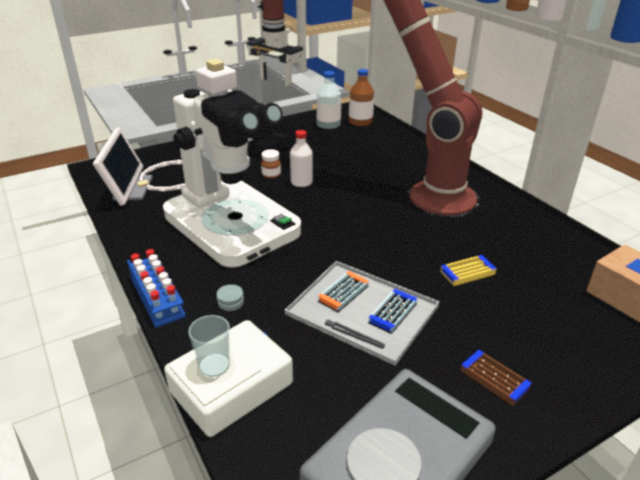

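Top view: the blue-ended tray with the black floor is at (225,256) in the steel tray, with the orange one at (265,234). The look-alikes are brown (134,278) and yellow (235,345). The rocker is at (367,228), green half to the left, and the microscope base is tilted about 12°. The side view agrees. Next I'll get the exact poses.

```bash
python3 - <<'E'
from h import *
C=[];
for n in ["top","side"]:
    p=cv2.imread(f'pics/{n}0.png'); d=np.load(f'{n}0.npy'); P=cloud(n,d,None)
    c=r.get_calibration(n);T=np.array(c['extrinsics'])
    hsv=cv2.cvtColor(p,cv2.COLOR_BGR2HSV)
    def plane(m,z):
        v,u=np.nonzero(m); D=np.stack([(u-c['cx'])/c['fx'],-(v-c['cy'])/c['fy'],-np.ones(len(u))],-1)@T[:3,:3].T
        return (T[:3,3]+D*((z-T[2,3])/D[:,2])[:,None])[:,:2]
    near=lambda c0,rad:(np.hypot(P[...,0]-c0[0],P[...,1]-c0[1])<rad)&(d>0)
    for nm,lo,hi,c0 in [("blue",105,130,(.446,.347)),("orange",5,20,(.49,.23))]:
        m=near(c0,.09)&(hsv[...,0]>=lo)&(hsv[...,0]<=hi)&(hsv[...,1]>150)&(hsv[...,2]>90)
        X=plane(m,.016).astype(np.float32); l=cv2.kmeans(X,2,None,(3,50,1e-6),5,cv2.KMEANS_PP_CENTERS)[2]
        l=l[np.argsort(l[:,0])]; dd=l[1]-l[0]
        print(n,nm,m.sum(),'ends',l.round(4).tolist(),'centre',l.mean(0).round(4),'len',np.hypot(*dd).round(4),'ang',np.degrees(np.arctan2(dd[1],dd[0])).round(1), 'rect',cv2.minAreaRect(X))
    m=near((.515,-.06),.05)&(hsv[...,0]>45)&(hsv[...,0]<85)&(hsv[...,1]>120)
    print(n,'green',m.sum(),np.median(P[m],0).round(4),plane(m,.058).mean(0).round(4))
    m=near((.6,-.15),.3)&(P[...,2]>.034)&(P[...,2]<.047)&(hsv[...,2]>90)
    C.append(P[m]); print(n,m.sum(),'basez',np.median(P[m][:,2]))
    q=cv2.minAreaRect(P[m][:,:2].astype(np.float32)); print(n,q,cv2.boxPoints(q).round(3).tolist())
    # column
    m=near((.64,-.28),.13)&(P[...,2]>.08)&(P[...,2]<.2)
    if m.sum()>50: print('col',cv2.boxPoints(cv2.minAreaRect(P[m][:,:2].astype(np.float32))).round(3).tolist())
    for k in ["wash_bottle","sample_jar"]:
        for t in r.trace(n,k)[:1] if 0 else []: pass
X=np.vstack(C)[:,:2].astype(np.float32); q=cv2.minAreaRect(X);print('both',q,cv2.boxPoints(q).round(3).tolist())
E
```

```text
top blue 184 ends [[0.3953999876976013, 0.32249999046325684], [0.4925999939441681, 0.3677000105381012]] centre [0.444  0.3451] len 0.1072 ang 24.9 rect ((0.44401994347572327, 0.34493809938430786), (0.11966095119714737, 0.05862445384263992), 25.412324905395508)
top orange 140 ends [[0.45489999651908875, 0.21230000257492065], [0.5551000237464905, 0.25049999356269836]] centre [0.505  0.2314] len 0.1073 ang 20.9 rect ((0.5047720670700073, 0.23143985867500305), (0.12025858461856842, 0.058709725737571716), 20.942428588867188)
top green 96 [ 0.5113 -0.0513  0.0579] [ 0.5116 -0.0515]
top 4020 basez 0.040487844156833375
top ((0.622686505317688, -0.16424497961997986), (0.5987430810928345, 0.38886576890945435), 56.90031051635742) [[0.29600000381469727, -0.3089999854564667], [0.621999979019165, -0.5210000276565552], [0.9490000009536743, -0.019999999552965164], [0.6230000257492065, 0.19300000369548798]]
side blue 290 ends [[0.3930000066757202, 0.32030001282691956], [0.49399998784065247, 0.3700000047683716]] centre [0.4435 0.3451] len 0.1126 ang 26.2 rect ((0.44561389088630676, 0.34603235125541687
[... 475 characters left out ...]
56427550315857, 0.3643338680267334), 8.323957443237305) [[0.29100000858306885, -0.035999998450279236], [0.3440000116825104, -0.3970000147819519], [0.9240000247955322, -0.31200000643730164], [0.8709999918937683, 0.04800000041723251]]
col [[0.5640000104904175, -0.17499999701976776], [0.6230000257492065, -0.3569999933242798], [0.7020000219345093, -0.3310000002384186], [0.6430000066757202, -0.14900000393390656]]
both ((0.6193174123764038, -0.17774105072021484), (0.5942056179046631, 0.39692941308021545), 30.993581771850586) [[0.2619999945163727, -0.16099999845027924], [0.46700000762939453, -0.5009999871253967], [0.9760000109672546, -0.19499999284744263], [0.7720000147819519, 0.14499999582767487]]
```

```bash
cat >> h.py <<'E'
def pose_R(yaw,lean):
    """tool x along heading yaw, z down, leaned back by lean (deg): z tips towards heading"""
    B=R.from_euler('z',yaw,degrees=True)*R.from_euler('x',180,degrees=True)
    n=np.array([-np.sin(np.radians(yaw)),np.cos(np.radians(yaw)),0])
    return R.from_rotvec(-n*np.radians(lean))*B
def cur(o):
    q=o['eef_rot']; return R.from_quat([q[1],q[2],q[3],q[0]])
def go(yaw,lean,grasp,back=0.0):
    """print shift/turn from the present pose so the grasp point is at grasp"""
    o=r.observe(); T=pose_R(yaw,lean); z=T.apply([0,0,1]); t=np.array(grasp)+z*r.pinch_z
    print('shift cm',((t-o['eef_pos'])*100).round(2),'turn',(T*cur(o).inv()).as_rotvec(degrees=True).round(2),'tcp target',t.round(4))
E
python3 - <<'E'
from h import *
from scipy.optimize import minimize
pts=[];
for n in ["top","side"]:
    p=cv2.imread(f'pics/{n}0.png'); d=np.load(f'{n}0.npy'); P=cloud(n,d,None); hsv=cv2.cvtColor(p,cv2.COLOR_BGR2HSV)
    m=(np.hypot(P[...,0]-.6,P[...,1]+.15)<.27)&(P[...,2]>.036)&(P[...,2]<.046)&(d>0)&(hsv[...,2]>90)
    k,L,S,_=cv2.connectedComponentsWithStats(cv2.erode(m.astype(np.uint8),np.ones((3,3))))
    i=1+np.argmax(S[1:,4]); m=L==i; X=P[m][:,:2]; pts.append(X)
    print(n,m.sum(),cv2.minAreaRect(X.astype(np.float32)))
    for nm,c0 in [("bottle",(.37,-.2)),("jar",(.43,-.27))]: pass
    m=(P[...,2]>.05)&(P[...,2]<.3)&(d>0)&(P[...,0]>.25)&(P[...,0]<.46)&(P[...,1]<-.1)&(P[...,1]>-.35)
    k,L,S,_=cv2.connectedComponentsWithStats(m.astype(np.uint8))
    for i in range(1,k):
        if S[i,4]>60: print(n,'tall',S[i],P[L==i].mean(0).round(3),P[L==i].min(0).round(3),P[L==i].max(0).round(3))
X=np.vstack(pts)
for yaw in np.arange(8,18,1.):
    a=np.radians(yaw); mx=np.array([np.sin(a),-np.cos(a)]); my=np.array([np.cos(a),np.sin(a)])
    u,v=X@mx,X@my; u0,u1=np.percentile(u,[.3,99.7]); v0,v1=np.percentile(v,[.3,99.7])
    # front edge u0 = -155, flank v0=-128
    c=mx*(u0+.155)+my*(v0+.128)
    print(yaw,'size',round(u1-u0,4),round(v1-v0,4),'centre',c.round(4),'pad',(c-.112*mx-.078*my).round(4))
go(25.3,0,(.36,-.1,.36)); go(25.3,38,(.4438,.3452,.013))
E
```

```text
top 49 ((0.5462263226509094, -0.15354153513908386), (0.02994249388575554, 0.03132187947630882), 15.9351806640625)
top tall [441 282  29  26 578] [ 0.326 -0.289  0.122] [ 0.292 -0.329  0.05 ] [ 0.36  -0.264  0.176]
side 3520 ((0.6189846992492676, -0.1744433045387268), (0.2529242932796478, 0.353509783744812), 11.558379173278809)
side tall [290 130  22  44 698] [ 0.337 -0.281  0.105] [ 0.296 -0.32   0.05 ] [ 0.365 -0.259  0.173]
8.0 size 0.3385 0.2528 centre [ 0.6175 -0.1564] pad [ 0.5247 -0.0564]
9.0 size 0.3394 0.2509 centre [ 0.618 -0.157] pad [ 0.5234 -0.0585]
10.0 size 0.3407 0.2492 centre [ 0.6186 -0.1571] pad [ 0.5223 -0.0603]
11.0 size 0.3423 0.2478 centre [ 0.6194 -0.1568] pad [ 0.5214 -0.0618]
12.0 size 0.3438 0.2475 centre [ 0.6196 -0.1567] pad [ 0.5201 -0.0633]
13.0 size 0.3455 0.2489 centre [ 0.6197 -0.1565] pad [ 0.5185 -0.065 ]
14.0 size 0.3469 0.2508 centre [ 0.6188 -0.1565] pad [ 0.5161 -0.0667]
15.0 size 0.3485 0.253 centre [ 0.6179 -0.1562] pad [ 0.5135 -0.0682]
16.0 size 0.3503 0.2553 centre [ 0.6171 -0.1554] pad [ 0.5112 -0.0692]
17.0 size 0.3526 0.2577 centre [ 0.6157 -0.1546] pad [ 0.5084 -0.0702]
shift cm [10.34 49.71 12.26] turn [-0.01 -0.    2.05] tcp target [ 0.36   -0.1     0.3412]
shift cm [ 19.77  94.73 -22.04] turn [ 15.61 -34.64   1.97] tcp target [ 0.4543  0.3501 -0.0018]
```

>>> arm_command:
  targets:
    - [[2, 6, 6], [0, 0, 0], 1]
    - [[5, 12, 14], [0, 0, 0], 1]
    - [[8, 18, 17], [0, 0, 0], 1]
    - [[10, 24, 17], [0, 0, 0], 1]
    - [[10, 30, 17], [0, 0, 0], 1]
    - [[11, 36, 17], [0, 0, 0], 1]
    - [[12, 42, 17], [0, 0, 0], 1]

```text
t: 1.38
eef_pos: [0.3671, -0.2316, 0.3868]
eef_rot: [0.001, 0.979, 0.202, 0.001]
ft_force: [1.7, -0.5, 0.2]
width: 0.0928
gripper_force: 0.0
```

>>> arm_command:
  targets:
    - [[1, 6, 0], [0, 0, 0], 1]
    - [[2, 12, 0], [0, 0, 0], 1]
    - [[2, 18, 0], [0, 0, 0], 1]
    - [[2, 24, -2], [0, 0, 0], 1]
    - [[2, 30, -5], [4, -9, 0.5], 1]
    - [[2, 36, -8], [8, -18, 1], 1]
    - [[2, 42, -12], [13, -28, 1.5], 1]
    - [[2, 48, -15], [17.7, -39.2, 2.2], 1]
    - [[2, 53, -18], [17.7, -39.2, 2.2], 1]
    - [[2, 53, -18], [17.7, -39.2, 2.2], 1]
    - [[2, 53, -18], [17.7, -39.2, 2.2], 1]
    - [[2, 53, -18], [17.7, -39.2, 2.2], 1]

```text
t: 2.88
eef_pos: [0.4089, 0.2079, 0.288]
eef_rot: [-0.075, 0.916, 0.206, 0.336]
ft_force: [1.2, 0.3, 0.3]
width: 0.0932
gripper_force: 0.0
```

```bash
python3 - <<'E'
from h import *
o,p,d=snap("wrist"); cv2.imwrite('pics/w1.png',p[:,:,::-1]); np.save('w1.npy',d)
print(o['qpos'].round(2),o['eef_pos']); print(r.get_calibration("wrist")['mount'].round(3).tolist())
P=cloud("wrist",d,o); hsv=cv2.cvtColor(p,cv2.COLOR_RGB2HSV)
m=(hsv[...,0]>=105)&(hsv[...,0]<=130)&(hsv[...,1]>150)&(hsv[...,2]>70)&(np.hypot(P[...,0]-.444,P[...,1]-.345)<.09)&(d>0)
X=P[m]; print(m.sum())
if m.sum()>30:
    print(cv2.minAreaRect(X[:,:2].astype(np.float32)),np.percentile(X[:,2],[5,50,95]))
z=pose_R(25.3,43)
t=np.array([.4306,.339,.0105]); print('shift',((t-o['eef_pos'])*100).round(2),'turn',(z*cur(o).inv()).as_rotvec(degrees=True).round(2))
E
```

```text
[-0.35  0.01 -0.23  2.39  1.13  0.1  -2.81] [0.40892796 0.20791494 0.28802891]
[[0.001, 0.963, 0.268, 0.074], [1.0, -0.001, -0.0, -0.0], [0.0, 0.268, -0.963, -0.166], [0.0, 0.0, 0.0, 1.0]]
968
((0.44074746966362, 0.347545862197876), (0.12061818689107895, 0.05681675300002098), 25.538360595703125) [0.00840394 0.02063211 0.02201954]
shift [  2.17  13.11 -27.75] turn [ 1.19 -2.49  0.01]
```

```bash
cat > kin.py <<'E'
import numpy as np, itertools
from scipy.spatial.transform import Rotation as R
from scipy.optimize import least_squares
Z=lambda a:R.from_euler('z',a); Y=lambda a:R.from_euler('y',a)
LO=np.array([-3.12,-.3,-1.34,.26,-1.36,.01,-2.84]); HI=np.array([3.12,2.06,1.32,2.42,4.5,1.98,2.84])
def chain(q,s,c):
    f=[Z,Y,Z,Y,Z,Y,Z]; A=R.identity(); out=[]
    for i in range(7): A=A*f[i](s[i]*q[i]); out.append(A)
    return out, A*Z(c)
E
python3 - <<'E'
from kin import *
from workcell import r
o=r.observe(); q1=o['qpos'];p1=o['eef_pos'];e1=o['eef_rot']
q0=np.array([1.13845703,.61590894,-.01262533,1.42483076,.00812069,1.10334534,-.04042091]);p0=np.array([.25632784,-.59651234,.21751036]);e0=np.array([-1.19106183e-03,.979475400,.201560039,-2.68426270e-04])
Q=[R.from_quat([e[1],e[2],e[3],e[0]]) for e in (e0,e1)]
np.savez('obs.npz',q=[q0,q1],p=[p0,p1],e=[e0,e1])
res=[]
for s3,s5,s7,s1 in itertools.product([1,-1],repeat=4):
  for c in np.arange(4)*np.pi/2:
    s=[s1,1,s3,1,s5,1,s7]
    er=[(chain(q,s,c)[1].inv()*Qx).magnitude() for q,Qx in zip([q0,q1],Q)]
    res.append((sum(er),s,c,er))
res.sort(key=lambda x:x[0])
for x in res[:4]: print(x)
_,s,c,_=res[0]
# linear fit of link offsets: p = h*z + A2*(0/ex,0,a) + A4*(ex,0,b) + A7*(0,0,L)
M=[];B=[]
for q,p in zip([q0,q1],[p0,p1]):
    A,_=chain(q,s,c)
    ez=np.array([0,0,1.]);ex=np.array([1.,0,0])
    M.append(np.stack([ez,A[2].apply(ez),A[4].apply(ez),A[6].apply(ez)],1));B.append(p)
x,rs,_,_=np.linalg.lstsq(np.vstack(M),np.hstack(B),rcond=None);print(x,np.vstack(M)@x-np.hstack(B))
E
```

```text
(6.2909245661098245e-09, [-1, 1, -1, 1, -1, 1, -1], np.float64(1.5707963267948966), [6.290924097439034e-09, 4.686707908088195e-16])
(0.47410215578920667, [-1, 1, 1, 1, -1, 1, -1], np.float64(1.5707963267948966), [0.025250664121225803, 0.4488514916679809])
(0.7470704784103442, [-1, 1, -1, 1, -1, 1, 1], np.float64(1.5707963267948966), [0.08084181442297023, 0.666228663987374])
(1.108224829772782, [-1, 1, 1, 1, -1, 1, 1], np.float64(1.5707963267948966), [0.061924944029943293, 1.0462998857428387])
[0.24762495 0.56061932 0.364685   0.32530218] [ 0.01940838  0.00986265 -0.00270765 -0.01021367  0.01812851  0.00270765]
```

```bash
python3 - <<'E'
from kin import *
d=np.load('obs.npz'); s=[-1,1,-1,1,-1,1,-1];c=np.pi/2
E=np.eye(3); names=[(i,k) for i in range(7) for k in range(3)]
base=[(2,2),(4,2),(6,2)]
def cols(i,k): return np.hstack([chain(q,s,c)[0][i].apply(E[k]) for q in d['q']])
B=np.hstack(d['p']); h=np.tile([0,0,1.],2)
out=[]
for n in (1,2):
  for ex in itertools.combinations([x for x in names if x not in base and x not in [(0,2),(1,1)]],n):
    M=np.stack([h]+[cols(*b) for b in base+list(ex)],1)
    x,_,rk,_=np.linalg.lstsq(M,B,rcond=None); e=np.abs(M@x-B).max()
    if rk==M.shape[1]: out.append((e,n,ex,x.round(4)))
out.sort(key=lambda t:t[0]+.0*t[1])
for t in [t for t in out if t[1]==1][:6]+[t for t in out if t[1]==2][:14]: print(t)
E
```

```text
(np.float64(9.756977465930072e-05), 1, ((0, 1),), array([ 0.2596,  0.5491,  0.3731,  0.3214, -0.0218]))
(np.float64(0.0001284713066975196), 1, ((3, 1),), array([ 0.2511,  0.552 ,  0.3709,  0.316 , -0.0217]))
(np.float64(0.00012847130669774165), 1, ((2, 1),), array([ 0.2511,  0.552 ,  0.3709,  0.316 , -0.0217]))
(np.float64(0.011833592252060515), 1, ((4, 1),), array([ 0.2309,  0.5384,  0.379 ,  0.2827, -0.0259]))
(np.float64(0.011833592252060793), 1, ((5, 1),), array([ 0.2309,  0.5384,  0.379 ,  0.2827, -0.0259]))
(np.float64(0.017575445734427986), 1, ((6, 1),), array([ 0.2674,  0.5755,  0.356 ,  0.3607, -0.0224]))
(np.float64(1.6653345369377348e-16), 2, ((2, 1), (4, 1)), array([ 2.508e-01,  5.518e-01,  3.711e-01,  3.155e-01, -2.140e-02,
       -4.000e-04]))
(np.float64(2.220446049250313e-16), 2, ((1, 0), (6, 1)), array([ 0.3105,  0.2802,  0.3484,  0.0385,  0.2171, -0.0216]))
(np.float64(2.220446049250313e-16), 2, ((3, 1), (4, 1)), array([ 2.508e-01,  5.518e-01,  3.711e-01,  3.155e-01, -2.140e-02,
       -4.000e-04]))
(np.float64(2.7755575615628914e-16), 2, ((0, 0), (4, 1)), array([ 0
[... 613 characters left out ...]
3, 1)), array([ 0.2514,  0.5489,  0.3707,  0.3125,  0.0024, -0.0219]))
(np.float64(2.7755575615628914e-16), 2, ((2, 0), (6, 1)), array([ 0.2434,  0.7782,  0.3735,  0.5851, -0.1612, -0.0198]))
(np.float64(3.0531133177191805e-16), 2, ((4, 1), (5, 0)), array([ 0.2243,  0.5581,  0.3851,  0.288 , -0.0218,  0.0164]))
(np.float64(3.3306690738754696e-16), 2, ((0, 0), (6, 1)), array([ 0.1873,  0.511 ,  0.2587,  0.2698,  0.1243, -0.0204]))
(np.float64(3.3306690738754696e-16), 2, ((0, 1), (2, 1)), array([ 0.2866,  0.5399,  0.3799,  0.3383, -0.0909,  0.0689]))
(np.float64(3.3306690738754696e-16), 2, ((0, 1), (6, 1)), array([ 2.597e-01,  5.493e-01,  3.729e-01,  3.217e-01, -2.160e-02,
       -2.000e-04]))
```

```bash
cat >> kin.py <<'E'
S=[-1,1,-1,1,-1,1,-1]; PR=np.array([.2596,.5491,.3731,.3214,-.0218])
def fk(q):
    A,T=chain(q,S,np.pi/2); e=np.eye(3)
    return PR[0]*e[2]+A[0].apply(e[1])*PR[4]+PR[1]*A[2].apply(e[2])+PR[2]*A[4].apply(e[2])+PR[3]*A[6].apply(e[2]),T
def ik(p,T,q0,w=.003,m=.05):
    f=lambda q:np.hstack([(fk(q)[0]-p)*10,(fk(q)[1]*T.inv()).as_rotvec()*3,w*(q-q0)])
    s=least_squares(f,np.clip(q0,LO+m,HI-m),bounds=(LO+m,HI-m)); P,Tq=fk(s.x)
    return s.x,np.linalg.norm(P-p),(Tq*T.inv()).magnitude()
E
python3 - <<'E'
from kin import *
from h import pose_R
rng=np.random.default_rng(0)
hz=R.from_euler('z',180,degrees=True)
for lean in (35,43):
  for nm,yaw,p in [("tray",25.3,(.4306,.339,.0105)),("stage",11.6,(.60,-.157,.0495)),("pre",11.6,(.42,-.194,.20))]:
    for half in (0,1):
      T=pose_R(yaw,lean)*(hz if half else R.identity()); best=[]
      for k in range(40):
        q0=rng.uniform(LO,HI); q0[0]=-np.arctan2(p[1],p[0])+rng.normal(0,.3)
        q,ep,er=ik(np.array(p),T,q0)
        if ep<.002 and er<.01: best.append(np.append(q,np.min(np.minimum(q-LO,HI-q))))
      best=np.array(best)
      if len(best):
        best=best[np.argsort(-best[:,7])]; 
        for br in (best[:,4]<1.57,best[:,4]>=1.57):
          if br.any(): print(lean,nm,half,br.sum(),best[br][0].round(2))
      else: print(lean,nm,half,'none')
E
```

```text
35 tray 0 29 [-0.15  1.17 -1.16  2.37  2.13  1.33  2.49  0.05]
35 tray 1 33 [-0.13  1.23 -1.24  2.37  2.11  1.41 -0.6   0.05]
35 stage 0 29 [ 0.56  0.74 -0.26  2.14  3.76  0.28  1.54  0.27]
35 stage 1 22 [ 1.    0.99 -1.01  2.12  2.08  0.46  0.26  0.3 ]
35 pre 0 22 [ 1.55  0.55 -1.22  2.32  0.79  0.17 -1.6   0.1 ]
35 pre 1 31 [ 1.54  0.52 -1.18  2.32  0.63  0.15  1.7   0.1 ]
43 tray 0 none
43 tray 1 none
43 stage 0 17 [ 0.8   0.85 -0.56  2.21  3.31  0.44  2.14  0.21]
43 stage 1 25 [ 1.07  1.07 -1.05  2.2   2.49  0.54 -0.03  0.22]
43 pre 0 none
43 pre 1 none
```

```bash
cat >> kin.py <<'E'
VM=np.array([2.79,2.79,3.14,3.14,3.14,3.14,3.14])*.7*.125
def jac(q):
    p,T=fk(q); J=np.zeros((6,7))
    for i in range(7):
        d=q.copy(); d[i]+=1e-5; p2,T2=fk(d); J[:3,i]=(p2-p)/1e-5; J[3:,i]=(T2*T.inv()).as_rotvec()/1e-5
    return J
def step(q,p,T,lam=.02,n=4):
    """one row of local IK"""
    p0,T0=fk(q); dp=p-p0; dr=(T*T0.inv()).as_rotvec()
    f=max(1,np.linalg.norm(dp)/.0625,np.linalg.norm(dr)/np.radians(10.7)); p=p0+dp/f; T=R.from_rotvec(dr/f)*T0
    qs=q.copy()
    for _ in range(n):
        a,b=fk(qs); e=np.hstack([p-a,(T*b.inv()).as_rotvec()]); J=jac(qs)
        qs=np.clip(qs+J.T@np.linalg.solve(J@J.T+lam**2*np.eye(6),e),LO,HI)
    d=qs-q; k=max(1,np.max(np.abs(d)/VM)); return q+d/k
def sim(q,rows,verbose=1):
    """rows: (p,T) list"""
    for i,(p,T) in enumerate(rows):
        q=step(q,np.array(p),T); a,b=fk(q)
        if verbose: print(i,q.round(2),'p',a.round(3),'err mm/deg',round(1e3*np.linalg.norm(a-p)),round(np.degrees((T*b.inv()).magnitude()),1))
    return q
E
python3 - <<'E'
from kin import *
d=np.load('obs.npz'); q=d['q'][0]; p,T=fk(q)
def rel(q,rows):
    p,T=fk(q); return [(p+np.array(a)/100,R.from_rotvec(b,degrees=True)*T) for a,b in rows]
q=sim(q,rel(q,[([2,6,6],[0]*3),([5,12,14],[0]*3),([8,18,17],[0]*3),([10,24,17],[0]*3),([10,30,17],[0]*3),([11,36,17],[0]*3),([12,42,17],[0]*3)]),0); print(q.round(2),fk(q)[0])
F=[17.7,-39.2,2.2]
q=sim(q,rel(q,[([1,6,0],[0]*3),([2,12,0],[0]*3),([2,18,0],[0]*3),([2,24,-2],[0]*3),([2,30,-5],[4,-9,.5]),([2,36,-8],[8,-18,1]),([2,42,-12],[13,-28,1.5]),([2,48,-15],F)]+[([2,53,-18],F)]*4),0); print(q.round(2),fk(q)[0],'real',d['q'][1].round(2))
# plan from real q
from h import pose_R
def wr(w,yaw,lean): # wrist fixed
    T=pose_R(yaw,lean); return np.array(w)+PR[3]*T.apply([0,0,1]),T
for W in ([.30,.27,.40],[.31,.28,.36]):
    q=d['q'][1].copy(); print('W',W)
    q=sim(q,[wr(W,25,0)]*9,0); print(q.round(2)); q=sim(q,[wr(W,25,-35)]*6,0); print(q.round(2),fk(q)[0])
    for sg in (1,-1):
        qq=q.copy()
        rows=[wr(W,25+sg*a,-35) for a in range(10,181,10)]
        qq=sim(qq,rows+[rows[-1]]*4,0); print(sg,qq.round(2),fk(qq)[0],wr(W,25,35)[0])
E
```

```text
[ 0.64  0.14 -0.15  1.69  0.02  1.31 -0.67] [ 0.36650016 -0.23299776  0.38485935]
[-0.29  0.12 -0.43  2.39  1.32  0.32 -2.66] [0.40505699 0.20015282 0.24306267] real [-0.37  0.01 -0.22  2.39  1.13  0.1  -2.81]
W [0.3, 0.27, 0.4]
[-0.46  0.53 -0.46  2.24  0.52  0.47 -2.47]
[-0.26  0.61 -0.76  2.23  0.09  0.98 -2.25] [0.13292446 0.19209139 0.13672453]
1 [-0.1   0.74 -1.06  2.22  1.82  0.87 -0.42] [0.46707554 0.34790861 0.13672453] [0.46707554 0.34790861 0.13672453]
-1 [ 0.54  1.38 -1.34  2.36 -1.36  0.01 -2.84] [0.29773843 0.35012528 0.16332653] [0.46707554 0.34790861 0.13672453]
W [0.31, 0.28, 0.36]
[-0.48  0.64 -0.45  2.23  0.7   0.41 -2.63]
[-0.25  0.75 -0.82  2.22  0.23  0.92 -2.38] [0.14292446 0.20209139 0.09672453]
1 [-0.13  0.85 -1.04  2.21  1.93  0.94 -0.48] [0.47707554 0.35790861 0.09672453] [0.47707554 0.35790861 0.09672453]
-1 [ 0.54  1.54 -1.34  2.35 -1.36  0.01 -2.84] [0.28731941 0.36211741 0.15193213] [0.47707554 0.35790861 0.09672453]
```

```bash
cat > plan.py <<'E'
from kin import *
from h import pose_R
def wr(w,yaw,lean):
    T=pose_R(yaw,lean); return np.array(w)+PR[3]*T.apply([0,0,1]),T
def tp(p,yaw,lean): return np.array(p),pose_R(yaw,lean)
def lin(a,b,n): # (p,yaw,lean) interpolation
    f=lambda x:np.hstack([x[0],x[1],x[2]]); return [tp((f(a)+(f(b)-f(a))*k/n)[:3],*(f(a)+(f(b)-f(a))*k/n)[3:]) for k in range(1,n+1)]
E
python3 - <<'E'
from plan import *
q00=np.load('obs.npz')['q'][1]
L=32; off=.028
u=lambda y:np.array([np.cos(np.radians(y)),np.sin(np.radians(y)),0])
tray=np.array([.443,.346,.0105])-u(25.3)*(off-.003); st=np.array([.616,-.154,.0495])-u(11.6)*(off-.003)
print(tray,st)
W=[.31,.28,.40]
def cont(q,tag):
    Y=205.3; SY=191.6
    def P(p,y): return (np.array(p),y,-L)
    # yaw convention: half-turned => pose_R(yaw+180,-lean)
    a=P(tray+[0,0,.1],Y); q=sim(q,[tp(*a)]*6,0); print(tag,'above',q.round(2),fk(q)[0]-a[0])
    b=P(tray,Y); q=sim(q,lin(a,b,5)+[tp(*b)]*2,0); print(tag,'tray',q.round(2),(fk(q)[0]-b[0]).round(4))
    for zl,mid in ((.12,None),(.2,None),(.3,None)):
        qq=q.copy(); c=P(tray+[0,0,zl],Y); qq=sim(qq,lin(b,c,6),0); print(tag,zl,'lift',qq.round(2))
        d=P([st[0]-.13,st[1]+.02,zl],SY) ; qq=sim(qq,lin(c,d,14)+[tp(*d)]*2,0); print(tag,'pre',qq.round(2),(fk(qq)[0]-d[0]).round(3),np.degrees((d and tp(*d)[1]*fk(qq)[1].inv()).magnitude()).round(1))
        e=P(st-u(11.6)*.13+[0,0,.03],SY); qq=sim(qq,lin(d,e,8),0); f=P(st,SY); qq=sim(qq,lin(e,f,8)+[tp(*f)]*2,0); print(tag,'stage',qq.round(2),(fk(qq)[0]-f[0]).round(3),np.degrees((tp(*f)[1]*fk(qq)[1].inv()).magnitude()).round(1))
# A: upright yaw
q=sim(q00.copy(),[wr(W,25,0)]*8,0); rows=[wr(W,25+a,0) for a in range(10,181,10)]; q=sim(q,rows,0); print('A up',q.round(2))
q=sim(q,[wr(W,205.3,-L)]*5,0); print('A lean',q.round(2)); cont(q,'A')
# B: sideways, constant lean -20
q=sim(q00.copy(),[wr(W,25,0)]*5,0); rows=[wr(W,25+a,-L*a/180) for a in range(10,181,10)]; q=sim(q,rows,0); print('B',q.round(2)); cont(q,'B')
E
```

```text
[0.42039794 0.33531605 0.0105    ] [ 0.59151062 -0.15902695  0.0495    ]
A up [-0.03  0.89 -1.26  2.18  1.09  0.98  0.05]
A lean [-0.08  0.79 -1.12  2.18  1.74  0.91 -0.33]
A above [-0.12  0.8  -1.13  2.31  1.82  0.96 -0.51] [-1.66533454e-16  3.33066907e-16  4.16333634e-17]
A tray [-0.21  1.04 -1.02  2.36  2.1   1.13 -0.72] [-0. -0. -0.]
A 0.12 lift [-0.1   0.74 -1.14  2.29  1.76  0.92 -0.45]
A pre [ 1.12  0.65 -0.97  2.38  2.18  0.27  0.02] [0. 0. 0.] 0.0
A stage [ 0.87  0.85 -0.77  2.11  2.14  0.27  0.11] [-0. -0.  0.] 0.0
A 0.2 lift [ 0.    0.57 -1.23  2.19  1.47  0.83 -0.17]
A pre [ 1.37  0.61 -1.34  2.28  1.25  0.38  0.89] [-0. -0. -0.] 0.0
A stage [ 1.01  0.99 -1.05  2.1   1.9   0.51  0.43] [-0. -0.  0.] 0.0
A 0.3 lift [ 0.17  0.4  -1.34  2.03  1.09  0.82  0.24]
A pre [ 1.49  0.28 -1.24  2.12 -0.03  0.44  2.12] [0. 0. 0.] 0.0
A stage [ 0.67  0.74 -0.43  2.12  0.16  0.01  2.02] [-0.045  0.012 -0.017] 8.9
B [-0.18  0.69 -0.92  2.19  1.75  0.74 -0.38]
B above [-0.21  0.7  -0.94  2.31  1.86  0.8  -0.57] [2.22044605e-16 0.00000000e+00 9.71445147e-17]
B tray [-0.28  0.97 -0.88  2.36  2.15  1.01 -0.81] [-0.  0.  0.]
B 0.12 lift [-0.2   0.64 -0.94  2.29  1.79  0.75 -0.51]
B pre [ 1.04  0.59 -0.83  2.39  2.51  0.2  -0.31] [ 0. -0.  0.] 0.0
B stage [ 0.79  0.8  -0.63  2.11  2.47  0.19 -0.25] [-0.  0. -0.] 0.0
B 0.2 lift [-0.12  0.45 -0.97  2.2   1.42  0.64 -0.14]
B pre [0.17 0.24 0.32 2.41 1.41 0.01 0.72] [-0.062 -0.1   -0.014] 23.9
B stage [ 0.9   0.88 -0.82  2.11  2.07  0.31  0.2 ] [ 0. -0. -0.] 0.0
B 0.3 lift [ 0.07  0.3  -1.13  2.04  0.95  0.69  0.36]
B pre [ 1.49  0.28 -1.24  2.12 -0.03  0.44  2.12] [-0. -0.  0.] 0.0
B stage [ 0.67  0.74 -0.43  2.12  0.16  0.01  2.02] [-0.045  0.012 -0.017] 8.9
```

>>> arm_command:
  targets:
    - [[-3, 3, -6], [-4.4, 9, 0], 1]
    - [[-6, 5, -11], [-8.8, 18, 0], 1]
    - [[-8, 7, -16], [-13, 27, 0], 1]
    - [[-10, 7, -21], [-17.2, 36.3, 0], 1]
    - [[-10, 7, -21], [-17.2, 36.3, 0], 1]
    - [[-10, 7, -21], [-17.2, 36.3, 0], 1]
    - [[-10, 7, -21], [-17.2, 36.3, 0], 1]

```text
t: 3.8
eef_pos: [0.3089, 0.2804, 0.0807]
eef_rot: [-0.002, 0.975, 0.222, 0.003]
ft_force: [1.2, 0.0, -0.2]
width: 0.0929
gripper_force: 0.0
```

>>> arm_command:
  targets:
    - [[0, 0, 0], [0, 0, 10], 1]
    - [[0, 0, 0], [0, 0, 20], 1]
    - [[0, 0, 0], [0, 0, 30], 1]
    - [[0, 0, 0], [0, 0, 40], 1]
    - [[0, 0, 0], [0, 0, 50], 1]
    - [[0, 0, 0], [0, 0, 60], 1]
    - [[0, 0, 0], [0, 0, 70], 1]
    - [[0, 0, 0], [0, 0, 80], 1]
    - [[0, 0, 0], [0, 0, 90], 1]

```text
t: 4.92
eef_pos: [0.3095, 0.2803, 0.0808]
eef_rot: [0.002, 0.53, 0.848, 0.001]
ft_force: [0.1, 0.3, -0.6]
width: 0.0929
gripper_force: 0.0
```

```bash
python3 - <<'E'
from plan import *
from workcell import r
from h import cur
o=r.observe(); q=o['qpos']; print(q.round(2),o['eef_pos'],fk(q)[0], 'x yaw',np.degrees(np.arctan2(*cur(o).apply([1,0,0])[[1,0]])),cur(o).apply([0,0,1]).round(3))
W=[.31,.28,.40]
y0=np.degrees(np.arctan2(*cur(o).apply([1,0,0])[[1,0]]))
q=sim(q,[wr(W,y0+a,0) for a in range(10,91,10)],0); print(q.round(2)); q=sim(q,[wr(W,205.3,-32)]*6,0); print(q.round(2),fk(q)[0])
E
```

```text
[-0.21  0.64 -0.86  2.2   0.84  0.66 -1.23] [0.30946795 0.28026678 0.08077479] [0.30364707 0.27595843 0.08462321] x yaw 115.93861665335776 [ 0.004  0.001 -1.   ]
[-0.04  0.86 -1.22  2.18  1.07  0.95  0.09]
[-0.11  0.76 -1.07  2.18  1.74  0.86 -0.34] [0.46397977 0.3527859  0.12743734]
```

>>> arm_command:
  targets:
    - [[0, 0, 0], [0, 0, 10], 1]
    - [[0, 0, 0], [0, 0, 20], 1]
    - [[0, 0, 0], [0, 0, 30], 1]
    - [[0, 0, 0], [0, 0, 40], 1]
    - [[0, 0, 0], [0, 0, 50], 1]
    - [[0, 0, 0], [0, 0, 60], 1]
    - [[0, 0, 0], [0, 0, 70], 1]
    - [[0, 0, 0], [0, 0, 80], 1]
    - [[0, 0, 0], [0, 0, 89.4], 1]
    - [[0, 0, 0], [0, 0, 89.4], 1]

```text
t: 6.18
eef_pos: [0.3092, 0.2802, 0.0798]
eef_rot: [0.002, -0.216, 0.976, -0.002]
ft_force: [0.2, 0.2, 0.3]
width: 0.0934
gripper_force: 0.0
```

>>> arm_command:
  targets:
    - [[3, 1.5, 1], [3.5, -7.3, 0], 1]
    - [[6, 3, 2], [7, -14.6, 0], 1]
    - [[9, 4.5, 3], [10.5, -22, 0], 1]
    - [[11, 5.4, 3.5], [13.7, -28.9, 0], 1]
    - [[11, 5.4, 3.5], [13.7, -28.9, 0], 1]
    - [[11, 5.4, 3.5], [13.7, -28.9, 0], 1]

```text
t: 6.92
eef_pos: [0.4182, 0.3345, 0.1139]
eef_rot: [0.268, -0.207, 0.939, 0.059]
ft_force: [-0.4, 0.3, -0.3]
width: 0.093
gripper_force: 0.0
```

```bash
python3 - <<'E'
from h import *
o,p,d=snap("wrist"); cv2.imwrite('pics/w2.png',p[:,:,::-1]); np.save('w2.npy',d)
print(o['qpos'].round(2),o['eef_pos'])
P=cloud("wrist",d,o); hsv=cv2.cvtColor(p,cv2.COLOR_RGB2HSV)
m=(hsv[...,0]>=105)&(hsv[...,0]<=130)&(hsv[...,1]>150)&(hsv[...,2]>70)&(np.hypot(P[...,0]-.444,P[...,1]-.345)<.09)&(d>0)
X=P[m]; print(m.sum())
if m.sum()>30: print(cv2.minAreaRect(X[:,:2].astype(np.float32)),np.percentile(X[:,2],[5,50,95]))
t=np.array([.4204,.3353,.0105]); T=pose_R(205.3,-32); print('shift',((t-o['eef_pos'])*100).round(2),'turn',(T*cur(o).inv()).as_rotvec(degrees=True).round(2))
E
```

```text
[-0.14  0.73 -1.08  2.32  1.81  0.9  -0.53] [0.41824874 0.3344501  0.11394611]
4643
((0.4409332871437073, 0.3467937111854553), (0.12031611800193787, 0.05929652601480484), 25.26484489440918) [0.0078644  0.02065667 0.0218678 ]
shift [  0.22   0.08 -10.34] turn [ 0.02 -0.09  0.4 ]
```

>>> arm_command:
  targets:
    - [[0.1, 0.1, -3.5], [0, 0, 0.2], 1]
    - [[0.1, 0.2, -7], [0, 0, 0.4], 1]
    - [[0.1, 0.2, -8.6], [0, 0, 0.4], 1]
    - [[0.1, 0.2, -9.6], [0, 0, 0.4], 1]
    - [[0.1, 0.2, -10.3], [0, 0, 0.4], 1]
    - [[0.1, 0.2, -10.3], [0, 0, 0.4], 1]
    - [[0.1, 0.2, -10.3], [0, 0, 0.4], 1]

```text
t: 7.85
eef_pos: [0.4195, 0.3369, 0.0108]
eef_rot: [0.269, -0.211, 0.938, 0.061]
ft_force: [0.3, 0.2, 0.8]
width: 0.093
gripper_force: 0.0
```

```bash
python3 - <<'E'
from h import *
o,p,d=snap("wrist"); cv2.imwrite('pics/w3.png',p[:,:,::-1]); print(o['qpos'].round(2),o['eef_pos'],o['ft_force'])
E
```

```text
[-0.22  1.   -0.98  2.37  2.1   1.09 -0.75] [0.41946522 0.33690449 0.01080476] [0.26202136 0.2040861  0.79650091]
```

View pics/w3.png

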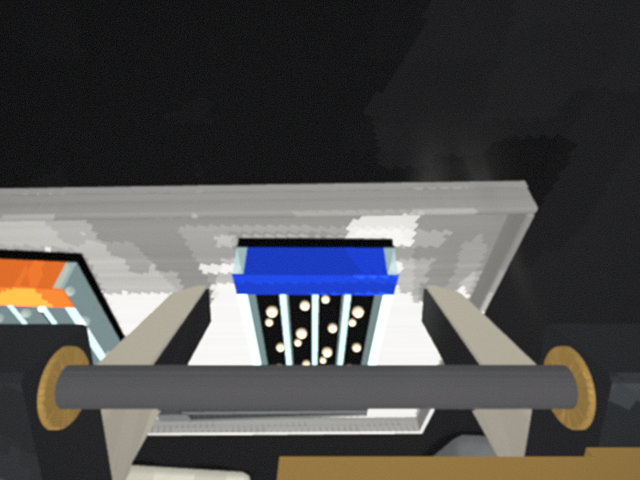

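The fingers straddle the blue tray evenly: tips at columns 205 and 425, tray from 235 to 397, with the orange tray clear on the left. Closing now.

>>> arm_command:
  targets:
    - [[0, 0, 0], [0, 0, 0], 0]
    - [[0, 0, 0], [0, 0, 0], 0]
    - [[0, 0, 0], [0, 0, 0], 0]
    - [[0, 0, 0], [0, 0, 0], 0]
    - [[0, 0, 0], [0, 0, 0], 0]
    - [[0, 0, 0], [0, 0, 0], 0]

```text
t: 8.65
eef_pos: [0.4192, 0.3367, 0.0102]
eef_rot: [0.268, -0.211, 0.938, 0.061]
ft_force: [-0.0, -1.1, 0.8]
width: 0.0598
gripper_force: 30.0
```

>>> arm_command:
  targets:
    - [[0, 0, 0.3], [0, 0, 0], 0]
    - [[0, 0, 0.8], [0, 0, 0], 0]
    - [[0, 0, 1.5], [0, 0, 0], 0]
    - [[0, 0, 2.5], [0, 0, 0], 0]
    - [[0, 0, 4], [0, 0, 0], 0]
    - [[0, 0, 5.5], [0, 0, 0], 0]
    - [[0, 0, 7], [0, 0, 0], 0]
    - [[0, 0, 7], [0, 0, 0], 0]

```text
t: 9.65
eef_pos: [0.4196, 0.3372, 0.0819]
eef_rot: [0.27, -0.211, 0.938, 0.061]
ft_force: [0.6, 0.9, -1.9]
width: 0.0596
gripper_force: 30.0
```

```bash
python3 - <<'E'
from plan import *
from h import *
o,p,d=snap("wrist"); cv2.imwrite('pics/w4.png',p[:,:,::-1]); print(o['qpos'].round(2),o['eef_pos'],o['ft_force'],o['width'],o['gripper_force'])
P=cloud("wrist",d,o); hsv=cv2.cvtColor(p,cv2.COLOR_RGB2HSV)
m=(hsv[...,0]>=105)&(hsv[...,0]<=130)&(hsv[...,1]>150)&(hsv[...,2]>70)&(d>0)&(P[...,2]>.06)&(P[...,2]<.15)
X=P[m]; print(m.sum(),cv2.minAreaRect(X[:,:2].astype(np.float32)))
for f in (0,1):
    k=(X[:,0]>X[:,0].mean())==f; print('end',f,k.sum(),np.median(X[k],0).round(4),np.percentile(X[k][:,2],[5,95]).round(4))
# side view: stage etc.
q=o['qpos']; a=(np.array(o['eef_pos']),205.3,-32)
st=np.array([.616,-.154,.0495]); 
for z in (.13,.16,.2):
    qq=q.copy(); b=(a[0]*[1,1,0]+[0,0,z],205.3,-32); qq=sim(qq,lin(a,b,4),0)
    for pre in ([.46,-.14],[.45,-.17]):
        q2=qq.copy(); c=(np.array([pre[0],pre[1],z]),191.6,-32); 
        mn=9
        for row in lin(b,c,16)+[tp(*c)]:
            q2=sim(q2,[row],0); mn=min(mn,np.min(np.minimum(q2-LO,HI-q2)))
        print(z,pre,q2.round(2),'margin',round(mn,2),(fk(q2)[0]-c[0]).round(3))
E
```

```text
[-0.17  0.81 -1.05  2.34  1.92  0.95 -0.61] [0.41964926 0.33717101 0.08188449] [ 0.55168124  0.85361687 -1.86298939] 0.05963812607271448 29.977430384606123
7145 ((0.4022608697414398, 0.32951468229293823), (0.035345397889614105, 0.05940677598118782), 25.91800880432129)
end 0 3677 [0.3843 0.3346 0.0893] [0.0798 0.0931]
end 1 3468 [0.396  0.3109 0.0922] [0.0796 0.0932]
0.13 [0.46, -0.14] [ 1.09  0.59 -0.9   2.38  2.26  0.19 -0.06] margin 0.0 [-0.  0. -0.]
0.13 [0.45, -0.17] [ 1.16  0.58 -0.86  2.36  2.31  0.12 -0.03] margin 0.0 [-0.  0. -0.]
0.16 [0.46, -0.14] [ 1.07  0.48 -0.82  2.34  2.08  0.05  0.1 ] margin 0.0 [-0.  0. -0.]
0.16 [0.45, -0.17] [ 1.12  0.47 -0.76  2.33  2.14  0.01  0.12] margin 0.0 [ 0.001 -0.013 -0.   ]
0.2 [0.46, -0.14] [ 1.35  0.56 -1.26  2.28  1.17  0.31  0.98] margin 0.0 [ 0.  0. -0.]
0.2 [0.45, -0.17] [ 1.45  0.62 -1.34  2.26  1.13  0.37  1.1 ] margin 0.0 [ 0.  0. -0.]
```

```bash
python3 - <<'E'
from plan import *
from h import *
o=r.observe(); q0=o['qpos']; A=(np.array(o['eef_pos']),205.3,-32)
for z in (.12,.14):
  for x1 in (.48,.51,.54):
   for x2 in (.48,.50):
    q=q0.copy(); V=[A,(np.array([.44,.33,z]),205.3,-32),(np.array([x1,.12,z]),199,-32),(np.array([x2,-.13,z]),191.6,-32),(np.array([.60-.05,-.16,.07]),191.6,-32),(np.array([.59,-.157,.05]),191.6,-32)]
    mn=[];err=[];js=[]
    for a,b,n in zip(V,V[1:],(3,8,9,6,6)):
        m=9
        for row in lin(a,b,n): qn=sim(q,[row],0); js.append(np.max(np.abs(qn-q)/VM)); q=qn; mm=np.minimum(q-LO,HI-q); m=min(m,mm.min()); err.append(np.linalg.norm(fk(q)[0]-row[0]))
        mn.append(round(m,2))
    print(z,x1,x2,mn,'maxerr',round(max(err),4),'js',round(max(js),2),q.round(2))
E
```

```text
0.12 0.48 0.48 [np.float64(0.11), np.float64(0.0), np.float64(0.0), np.float64(0.09), np.float64(0.23)] maxerr 0.0159 js 0.31 [ 0.84  0.83 -0.72  2.12  2.24  0.24  0.  ]
0.12 0.48 0.5 [np.float64(0.11), np.float64(0.0), np.float64(0.0), np.float64(0.13), np.float64(0.24)] maxerr 0.0072 js 0.31 [ 0.85  0.83 -0.73  2.12  2.23  0.25  0.01]
0.12 0.51 0.48 [np.float64(0.11), np.float64(0.06), np.float64(0.02), np.float64(0.09), np.float64(0.24)] maxerr 0.0 js 0.3 [ 0.85  0.84 -0.73  2.12  2.22  0.25  0.02]
0.12 0.51 0.5 [np.float64(0.11), np.float64(0.06), np.float64(0.04), np.float64(0.13), np.float64(0.24)] maxerr 0.0 js 0.29 [ 0.86  0.84 -0.74  2.12  2.2   0.25  0.04]
0.12 0.54 0.48 [np.float64(0.11), np.float64(0.11), np.float64(0.05), np.float64(0.09), np.float64(0.24)] maxerr 0.0 js 0.3 [ 0.86  0.84 -0.75  2.11  2.19  0.26  0.05]
0.12 0.54 0.5 [np.float64(0.11), np.float64(0.11), np.float64(0.08), np.float64(0.13), np.float64(0.24)] maxerr 0.0 js 0.28 [ 0.86  0.84 -0.76  2.11  2.18  0.26  0.07]
0.14 0.48 0.48 [np.float64(0.11), np.float64(0.02), np.float64(0.0), np.float64(0.1), np.
[... 215 characters left out ...]
85 -0.77  2.11  2.16  0.27  0.1 ]
0.14 0.51 0.48 [np.float64(0.11), np.float64(0.08), np.float64(0.04), np.float64(0.1), np.float64(0.24)] maxerr 0.0 js 0.3 [ 0.87  0.85 -0.78  2.11  2.15  0.28  0.11]
0.14 0.51 0.5 [np.float64(0.11), np.float64(0.08), np.float64(0.06), np.float64(0.14), np.float64(0.24)] maxerr 0.0 js 0.3 [ 0.88  0.86 -0.79  2.11  2.13  0.29  0.13]
0.14 0.54 0.48 [np.float64(0.11), np.float64(0.13), np.float64(0.07), np.float64(0.1), np.float64(0.24)] maxerr 0.0 js 0.3 [ 0.88  0.86 -0.79  2.11  2.12  0.29  0.14]
0.14 0.54 0.5 [np.float64(0.11), np.float64(0.13), np.float64(0.1), np.float64(0.14), np.float64(0.24)] maxerr 0.0 js 0.3 [ 0.89  0.87 -0.81  2.11  2.1   0.3   0.16]
```

>>> arm_command:
  targets:
    - [[0.7, -0.2, 1.5], [0, 0, 0], 0]
    - [[1.4, -0.5, 3.5], [0, 0, 0], 0]
    - [[2, -1, 5], [0, 0, 0], 0]
    - [[3, -3, 5.8], [0, 0, -0.7], 0]
    - [[4.3, -5.5, 5.8], [0, 0, -1.5], 0]
    - [[5.6, -8.2, 5.8], [0, 0, -2.3], 0]
    - [[6.9, -11, 5.8], [0, 0, -3.1], 0]
    - [[8.2, -13.8, 5.8], [0, 0, -3.9], 0]
    - [[9.5, -16.4, 5.8], [0, 0, -4.7], 0]
    - [[10.8, -19, 5.8], [0, 0, -5.5], 0]
    - [[12, -21.4, 5.8], [0, 0, -6.3], 0]
    - [[12, -22, 5.8], [0, 0, -6.3], 0]

```text
t: 11.2
eef_pos: [0.5395, 0.1146, 0.1372]
eef_rot: [0.27, -0.158, 0.949, 0.045]
ft_force: [-0.8, 0.4, -1.1]
width: 0.0594
gripper_force: 30.0
```

>>> arm_command:
  targets:
    - [[-0.3, -1.5, 0], [0, 0, -0.5], 0]
    - [[-0.9, -4, 0], [0, 0, -1], 0]
    - [[-1.6, -7, 0], [0, 0, -2], 0]
    - [[-2.3, -10, -0.2], [0, 0, -3], 0]
    - [[-3, -13, -0.4], [0, 0, -3.8], 0]
    - [[-3.7, -16, -0.6], [0, 0, -4.6], 0]
    - [[-4.4, -19, -0.8], [0, 0, -5.4], 0]
    - [[-5, -21.7, -0.9], [0, 0, -6.2], 0]
    - [[-5.6, -24, -1], [0, 0, -6.9], 0]
    - [[-6, -25.5, -1], [0, 0, -7.4], 0]
    - [[-6, -25.9, -1], [0, 0, -7.4], 0]
    - [[-6, -25.9, -1], [0, 0, -7.4], 0]

```text
t: 12.7
eef_pos: [0.4794, -0.1416, 0.1284]
eef_rot: [0.274, -0.098, 0.956, 0.029]
ft_force: [0.2, 0.1, -1.6]
width: 0.0598
gripper_force: 30.0
```

```bash
python3 - <<'E'
from h import *
o=r.observe(); print(o['t'],o['qpos'].round(2),o['eef_pos'],o['ft_force'],o['width'],o['gripper_force'],'z',cur(o).apply([0,0,1]).round(3),cur(o).apply([0,1,0]).round(3))
for n in ("wrist","top","side"):
    o,p,d=snap(n); cv2.imwrite(f'pics/{n}5.png',p[:,:,::-1]); np.save(f'{n}5.npy',d)
    P=cloud(n,d,o)
    for k in ("light_switch","switch_pad"):
        for t in r.trace(n,k)[:2]:
            m=t['mask']&(d>0)
            if 20<m.sum()<20000: print(n,k,round(t['score'],2),m.sum(),np.median(P[m],0).round(4))
E
python3 - <<'E'
import cv2,numpy as np
a=cv2.imread('pics/wrist5.png');b=cv2.imread('pics/side5.png')
cv2.imwrite('pics/c5.png',np.hstack([cv2.resize(a,(400,300)),cv2.resize(b[90:330,150:470],(400,300))]))
E
```

```text
12.7 [ 1.07  0.6  -0.9   2.34  2.12  0.19  0.06] [ 0.47941424 -0.14156494  0.12838944] [ 0.20071538  0.05129117 -1.5690112 ] 0.059830190292316676 29.977359334006906 z [ 0.518  0.109 -0.849] [-0.204  0.979  0.001]
wrist light_switch 0.91 2689 [ 0.507  -0.0607  0.0553]
wrist switch_pad 0.65 2776 [ 0.507  -0.0607  0.0552]
top switch_pad 0.62 155 [ 0.5137 -0.0625  0.0565]
side light_switch 0.68 125 [ 0.5185 -0.0616  0.0562]
```

View pics/c5.png

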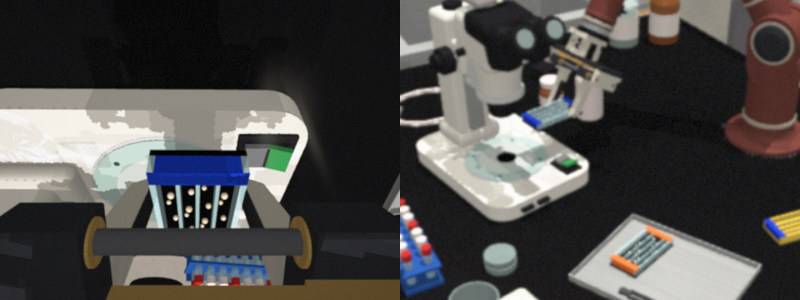

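Wrist view (left): the tray is level in the fingers, with the rocker (green) at about (275,158) and the glass disc behind the tray. Side view (right): the tray is beside the objective, clear of the head, and the stage's dark centre hole is at (508,157). I'll now refine the stage centre.

```bash
python3 - <<'E'
from h import *
yaw=11.6
for n,f in (("side","side0"),("side","side5"),("top","top5"),("wrist","wrist5")):
    p=cv2.imread(f'pics/{f}.png'); d=np.load(f'{f}.npy'); o=r.observe(); P=cloud(n,d,o); hsv=cv2.cvtColor(p,cv2.COLOR_BGR2HSV)
    near=(np.hypot(P[...,0]-.615,P[...,1]+.154)<.12)&(d>0)
    if n=="side":
        m=near&(P[...,2]<.06)&(P[...,2]>.02)&(hsv[...,2]<60)&(np.hypot(P[...,0]-.615,P[...,1]+.154)<.045)
        k,L,S,C=cv2.connectedComponentsWithStats(m.astype(np.uint8))
        for i in range(1,k):
            if S[i,4]>8: print(f,'dark',S[i],P[L==i].mean(0).round(4))
    g=near&(P[...,2]<.05)&(P[...,2]>.035)&(hsv[...,1]>12)&(hsv[...,0]>70)&(hsv[...,0]<105)&(hsv[...,2]>120)
    g=cv2.morphologyEx(g.astype(np.uint8),cv2.MORPH_OPEN,np.ones((3,3)))>0
    if g.sum()>50: 
        print(f,'disc',g.sum(),cv2.minEnclosingCircle(P[g][:,:2].astype(np.float32)))
    # base edges
    b=(np.hypot(P[...,0]-.6,P[...,1]+.15)<.27)&(P[...,2]>.034)&(P[...,2]<.046)&(d>0)&(hsv[...,2]>90)&(hsv[...,1]<60)
    b=cv2.morphologyEx(b.astype(np.uint8),cv2.MORPH_OPEN,np.ones((3,3)))>0
    X=P[b][:,:2]-[.615,-.154]
    a=np.radians(yaw); mx=np.array([np.sin(a),-np.cos(a)]); my=np.array([np.cos(a),np.sin(a)])
    u,v=X@mx,X@my
    print(f,'mic x,y percentiles (want -155,200 / +-128):',np.percentile(u,[.5,1,99,99.5]).round(4),np.percentile(v,[.5,1,99,99.5]).round(4))
    # edge line of flank
    xs=[];ys=[]
    for s in np.arange(-.13,.15,.01):
        k=(abs(u-s)<.005)
        if k.sum()>15: xs.append(s); ys.append(np.percentile(v[k],2))
    if len(xs)>6: 
        c=np.polyfit(xs,ys,1); print('   flank slope deg',np.degrees(c[0]).round(2),'med',np.median(ys).round(4))
E
```

```text
side0 dark [228 212  14   7  71] [ 0.6136 -0.1555  0.0419]
side0 disc 845 ((0.6161863803863525, -0.156577005982399), 0.09278696775436401)
side0 mic x,y percentiles (want -155,200 / +-128): [-0.1541 -0.1531  0.1888  0.1939] [-0.1291 -0.1271  0.1256  0.1266]
   flank slope deg -0.71 med -0.1243
side5 dark [228 213  14   6  70] [ 0.6137 -0.1552  0.042 ]
side5 disc 824 ((0.615182101726532, -0.15582966804504395), 0.09193849563598633)
side5 mic x,y percentiles (want -155,200 / +-128): [-0.154  -0.1531  0.1882  0.1946] [-0.1284 -0.1263  0.1253  0.1261]
   flank slope deg 0.72 med -0.1241
top5 disc 302 ((0.6126728057861328, -0.1571160852909088), 0.0897010862827301)
top5 mic x,y percentiles (want -155,200 / +-128): [-0.1526 -0.1519  0.1911  0.1941] [-0.1308 -0.1297  0.0839  0.09  ]
   flank slope deg -2.94 med -0.128
wrist5 disc 5113 ((0.6093738079071045, -0.15640290081501007), 0.08968710154294968)
wrist5 mic x,y percentiles (want -155,200 / +-128): [-0.152  -0.1504  0.1705  0.1758] [-0.1336 -0.1333  0.0755  0.0934]
   flank slope deg -0.2 med -0.1329
```

```bash
python3 - <<'E'
from h import *
o=r.observe(); e=o['eef_pos']; zt=e[2]+.0107
for n in ("side","top","wrist"):
    p=cv2.imread(f'pics/{n}5.png'); d=np.load(f'{n}5.npy'); P=cloud(n,d,o); hsv=cv2.cvtColor(p,cv2.COLOR_BGR2HSV)
    m=(hsv[...,0]>=105)&(hsv[...,0]<=130)&(hsv[...,1]>150)&(hsv[...,2]>70)&(d>0)&(P[...,2]>zt-.03)&(P[...,2]<zt+.02)&(np.hypot(P[...,0]-.5,P[...,1]+.14)<.12)
    X=P[m]; 
    if m.sum()<10: print(n,'none');continue
    u=np.array([np.cos(np.radians(11.6)),np.sin(np.radians(11.6))]); s=(X[:,:2]-e[:2])@u; l=(X[:,:2]-e[:2])@[-u[1],u[0]]
    print(n,m.sum(),cv2.minAreaRect(X[:,:2].astype(np.float32)),'z',np.percentile(X[:,2],[5,95]).round(4),'along',np.percentile(s,[1,5,95,99]).round(4),'lat',np.percentile(l,[1,99]).round(4))
    for k,nm in ((s>.02,'far'),(s<0,'near')):
        if k.sum()>15: print('  ',nm,k.sum(),np.percentile(s[k],[2,98]).round(4),np.percentile(l[k],[2,98]).round(4),np.percentile(X[k][:,2],[5,50,95]).round(4))
E
```

```text
side 109 ((0.5073962211608887, -0.13782823085784912), (0.12540194392204285, 0.05961495265364647), 11.145612716674805) z [0.1282 0.141 ] along [-0.0327 -0.0306  0.089   0.0904] lat [-0.031   0.0255]
   far 88 [0.0762 0.0899] [-0.0307  0.0255] [0.1279 0.1372 0.1408]
   near 21 [-0.0338 -0.0187] [-0.0296 -0.0005] [0.1346 0.1383 0.1428]
top 134 ((0.5062496662139893, -0.13931134343147278), (0.1201171800494194, 0.05638623237609863), 13.945859909057617) z [0.1317 0.1457] along [-0.0332 -0.0322  0.0848  0.0859] lat [-0.0288  0.0272]
   far 98 [0.0745 0.0858] [-0.0281  0.0272] [0.1316 0.139  0.1456]
   near 36 [-0.0334 -0.0279] [-0.0277  0.0167] [0.1328 0.1385 0.145 ]
wrist 7066 ((0.46003085374832153, -0.14578327536582947), (0.0339244045317173, 0.05935028940439224), 11.011259078979492) z [0.1264 0.1395] along [-0.036  -0.0357 -0.0245 -0.0227] lat [-0.0278  0.0283]
   near 7066 [-0.0359 -0.0235] [-0.0264  0.0269] [0.1264 0.1375 0.1395]
```

>>> arm_command:
  targets:
    - [[0.3, -2, 0], [0, 0, 0], 0]
    - [[0.8, -3.9, -0.5], [0, 0, -0.2], 0]
    - [[0.8, -3.9, -2.5], [0, 0, -0.2], 0]
    - [[0.8, -3.9, -4.5], [0, 0, -0.2], 0]
    - [[0.8, -3.9, -6.2], [0, 0, -0.2], 0]
    - [[0.8, -3.9, -7.1], [0, 0, -0.2], 0]
    - [[0.8, -3.9, -7.1], [0, 0, -0.2], 0]
    - [[0.8, -3.9, -7.1], [0, 0, -0.2], 0]

```text
t: 14.15
eef_pos: [0.4876, -0.1813, 0.0578]
eef_rot: [0.274, -0.096, 0.957, 0.028]
ft_force: [0.6, 1.0, -1.7]
width: 0.0598
gripper_force: 30.0
```

```bash
python3 - <<'E'
from h import *
o=r.observe(); print(o['t'],o['qpos'].round(2),'shift to target',((np.array([.5863,-.161,.0494])-o['eef_pos'])*100).round(2),'turn',(pose_R(191.6,-32)*cur(o).inv()).as_rotvec(degrees=True).round(2),o['ft_force'])
d=np.load('side5.npy'); P=cloud("side",d,o); a=np.radians(11.6); mx=np.array([np.sin(a),-np.cos(a)]); my=np.array([np.cos(a),np.sin(a)])
X=P[...,:2]-[.6145,-.1555]; u=X@mx; v=X@my
for z0,z1 in ((.06,.1),(.1,.14),(.14,.18)):
    m=(P[...,2]>z0)&(P[...,2]<z1)&(u>.06)&(u<.22)&(abs(v)<.1)&(d>0)
    print(z0,m.sum(),np.percentile(u[m],[1,5,50]).round(3) if m.any() else '',np.percentile(v[m],[1,50,99]).round(3) if m.any() else '')
E
```

```text
14.15 [ 1.14  0.84 -0.95  2.33  2.26  0.37  0.09] shift to target [ 9.87  2.03 -0.84] turn [ 0.02 -0.04  0.1 ] [ 0.61838655  1.04765892 -1.69710872]
0.06 640 [0.094 0.098 0.117] [-0.05   0.024  0.054]
0.1 428 [0.1   0.102 0.119] [-0.035  0.021  0.042]
0.14 358 [0.101 0.103 0.121] [-0.004  0.031  0.043]
```

>>> arm_command:
  targets:
    - [[1.2, 0.25, 0], [0, 0, 0], 0]
    - [[2.8, 0.58, 0], [0, 0, 0], 0]
    - [[4.5, 0.93, 0], [0, 0, 0], 0]
    - [[6.2, 1.28, 0], [0, 0, 0], 0]
    - [[7.9, 1.63, 0], [0, 0, 0], 0]
    - [[9.2, 1.9, 0], [0, 0, 0], 0]
    - [[9.87, 2.03, 0], [0, 0, 0], 0]
    - [[9.87, 2.03, 0], [0, 0, 0], 0]
    - [[9.87, 2.03, 0], [0, 0, 0], 0]

```text
t: 15.28
eef_pos: [0.5852, -0.1612, 0.0568]
eef_rot: [0.273, -0.096, 0.957, 0.028]
ft_force: [0.3, 0.3, -0.8]
width: 0.0597
gripper_force: 30.0
```

```bash
python3 - <<'E'
from h import *
o=r.observe(); e=o['eef_pos']; print(o['t'],o['qpos'].round(2),e,'turn',(pose_R(191.6,-32)*cur(o).inv()).as_rotvec(degrees=True).round(2),o['ft_force'])
u=np.array([np.cos(np.radians(11.6)),np.sin(np.radians(11.6))]); zt=e[2]+.0107
for n,c in (("side",(.6145,-.1555)),("wrist",(.609,-.156))):
    o,p,d=snap(n); cv2.imwrite(f'pics/{n}6.png',p[:,:,::-1]); P=cloud(n,d,o); hsv=cv2.cvtColor(p,cv2.COLOR_RGB2HSV)
    m=(hsv[...,0]>=105)&(hsv[...,0]<=130)&(hsv[...,1]>130)&(hsv[...,2]>60)&(d>0)&(P[...,2]>zt-.025)&(P[...,2]<zt+.01)&(np.hypot(P[...,0]-.61,P[...,1]+.15)<.1)
    X=P[m]; print(n,m.sum()); s=(X[:,:2]-c)@u; l=(X[:,:2]-c)@[-u[1],u[0]]
    for k,nm in ((s>.0,'far'),(s<0,'near')):
        if k.sum()>15: print('  ',nm,k.sum(),np.percentile(s[k],[2,98]).round(4),np.percentile(l[k],[2,98]).round(4),np.percentile(X[k][:,2],[5,50,95]).round(4))
p=cv2.imread('pics/side6.png')[120:280,150:363]; w=cv2.imread('pics/wrist6.png')
cv2.imwrite('pics/c6.png',np.hstack([cv2.resize(p,(400,300)),cv2.resize(w,(400,300))]))
E
```

```text
15.275 [ 0.9   0.83 -0.79  2.13  2.09  0.27  0.16] [ 0.58518711 -0.16120599  0.0568202 ] turn [-0.03 -0.14  0.14] [ 0.27458219  0.29920595 -0.76425208]
side 96
   far 82 [0.0469 0.0593] [-0.0267  0.0268] [0.0553 0.0661 0.07  ]
wrist 7090
   near 7090 [-0.0603 -0.0481] [-0.0268  0.027 ] [0.0552 0.0662 0.0682]
```

View pics/c6.png

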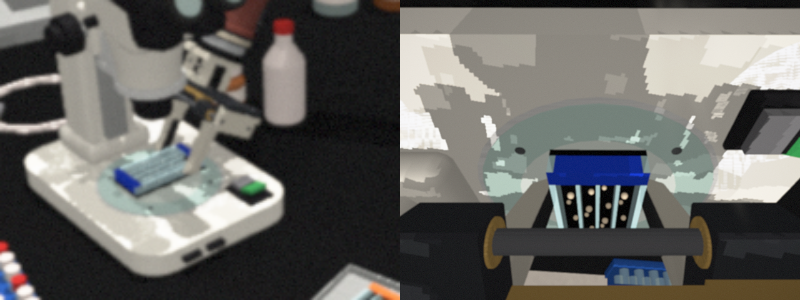

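The tray sits centred on the glass disc in both views, clear of the objective and column. Lowering it.

>>> arm_command:
  targets:
    - [[0, 0, -0.2], [0, 0, 0], 0]
    - [[0, 0, -0.35], [0, 0, 0], 0]
    - [[0, 0, -0.45], [0, 0, 0], 0]
    - [[0, 0, -0.52], [0, 0, 0], 0]
    - [[0, 0, -0.58], [0, 0, 0], 0]
    - [[0, 0, -0.62], [0, 0, 0], 0]
    - [[0, 0, -0.62], [0, 0, 0], 0]

```text
t: 16.25
eef_pos: [0.5859, -0.161, 0.051]
eef_rot: [0.274, -0.096, 0.957, 0.028]
ft_force: [0.2, 0.7, -1.3]
width: 0.0597
gripper_force: 30.0
```

>>> arm_command:
  targets:
    - [[0, 0, -0.05], [0, 0, 0], 0]
    - [[0, 0, -0.1], [0, 0, 0], 0]
    - [[0, 0, -0.1], [0, 0, 0], 0]

```text
t: 16.62
eef_pos: [0.5859, -0.161, 0.0499]
eef_rot: [0.274, -0.096, 0.957, 0.028]
ft_force: [0.2, 0.2, -0.9]
width: 0.0596
gripper_force: 30.0
```

>>> arm_command:
  targets:
    - [[0, 0, -0.04], [0, 0, 0], 0]
    - [[0, 0, -0.07], [0, 0, 0], 0]
    - [[0, 0, -0.07], [0, 0, 0], 0]

```text
t: 17.0
eef_pos: [0.5859, -0.161, 0.0493]
eef_rot: [0.274, -0.096, 0.957, 0.028]
ft_force: [-0.1, 0.4, -1.0]
width: 0.0599
gripper_force: 30.0
```

>>> arm_command:
  targets:
    - [[0, 0, -0.03], [0, 0, 0], 0]
    - [[0, 0, -0.05], [0, 0, 0], 0]
    - [[0, 0, -0.05], [0, 0, 0], 0]

```text
t: 17.38
eef_pos: [0.5861, -0.1609, 0.0492]
eef_rot: [0.274, -0.096, 0.957, 0.028]
ft_force: [-3.5, -1.1, 4.3]
width: 0.0599
gripper_force: 30.0
```

>>> arm_command:
  targets:
    - [[0, 0, 0], [0, 0, 0], 0.75]
    - [[0, 0, 0], [0, 0, 0], 0.85]
    - [[0, 0, 0], [0, 0, 0], 0.9]
    - [[0, 0, 0], [0, 0, 0], 0.9]

```text
t: 17.88
eef_pos: [0.5859, -0.1609, 0.0487]
eef_rot: [0.274, -0.096, 0.957, 0.028]
ft_force: [-0.1, 0.6, 0.1]
width: 0.0837
gripper_force: 0.0
```

>>> arm_command:
  targets:
    - [[-1.2, -0.25, 0.3], [0, 0, 0], 0.9]
    - [[-2.9, -0.6, 0.4], [0, 0, 0], 0.9]
    - [[-4.9, -1, 0.5], [0, 0, 0], 0.9]
    - [[-6.8, -1.4, 1], [0, 0, 0], 0.9]
    - [[-8.7, -1.78, 1.5], [0, 0, 0], 0.9]
    - [[-9.8, -2, 3], [0, 0, 0], 0.9]
    - [[-9.8, -2, 5], [0, 0, 0], 0.9]
    - [[-9.8, -2, 7], [0, 0, 0], 0]
    - [[-9.8, -2, 7], [0, 0, 0], 0]

```text
t: 19.0
eef_pos: [0.4878, -0.1815, 0.12]
eef_rot: [0.274, -0.097, 0.956, 0.026]
ft_force: [-0.1, -0.3, 0.1]
width: 0.0685
gripper_force: 0.0
```

```bash
python3 - <<'E'
from h import *
o=r.observe(); e=o['eef_pos']; print(o['t'],o['qpos'].round(2),e,o['ft_force'],o['width'])
u=np.array([np.cos(np.radians(11.6)),np.sin(np.radians(11.6))])
for n,c in (("side",(.6145,-.1555)),("top",(.6127,-.157)),("wrist",(.609,-.156))):
    o,p,d=snap(n); cv2.imwrite(f'pics/{n}7.png',p[:,:,::-1]); P=cloud(n,d,o); hsv=cv2.cvtColor(p,cv2.COLOR_RGB2HSV)
    m=(hsv[...,0]>=105)&(hsv[...,0]<=130)&(hsv[...,1]>130)&(hsv[...,2]>60)&(d>0)&(P[...,2]>.04)&(P[...,2]<.075)&(np.hypot(P[...,0]-.61,P[...,1]+.15)<.1)
    X=P[m]; print(n,m.sum()); s=(X[:,:2]-c)@u; l=(X[:,:2]-c)@[-u[1],u[0]]
    if m.sum()>20: print(cv2.minAreaRect(X[:,:2].astype(np.float32)))
    for k,nm in ((s>.0,'far'),(s<0,'near')):
        if k.sum()>15: print('  ',nm,k.sum(),np.percentile(s[k],[2,98]).round(4),np.percentile(l[k],[2,98]).round(4),np.percentile(X[k][:,2],[5,50,95]).round(4))
    g=(hsv[...,0]>45)&(hsv[...,0]<85)&(hsv[...,1]>120)&(d>0)&(np.hypot(P[...,0]-.513,P[...,1]+.055)<.04)
    if g.sum()>10:
        G=P[g]; q=cv2.minAreaRect(G[:,:2].astype(np.float32)); print('  green',g.sum(),np.median(G,0).round(4),q,np.percentile(G[:,2],[5,95]).round(4))
    for t in r.trace(n,"light_switch")[:1]:
        mm=t['mask']&(d>0)
        if 20<mm.sum()<9000: print('  rocker',np.median(P[mm],0).round(4),cv2.minAreaRect(P[mm][:,:2].astype(np.float32)))
w=cv2.imread('pics/wrist7.png'); p=cv2.imread('pics/side7.png')[120:280,150:363]
cv2.imwrite('pics/c7.png',np.hstack([cv2.resize(p,(400,300)),cv2.resize(w,(400,300))]))
E
```

```text
19.0 [ 1.09  0.62 -0.82  2.29  2.11  0.12  0.16] [ 0.48780251 -0.18153548  0.12003683] [-0.14359449 -0.26708645  0.11499798] 0.06850787273369666
side 121
((0.6144604682922363, -0.15424799919128418), (0.12447292357683182, 0.060909856110811234), 14.014927864074707)
   far 82 [0.048  0.0603] [-0.0247  0.0256] [0.0507 0.0583 0.0619]
   near 39 [-0.0605 -0.0492] [-0.0216  0.0276] [0.0481 0.0603 0.063 ]
  green 52 [ 0.5162 -0.047   0.0563] ((0.5135282874107361, -0.04727790132164955), (0.022918542847037315, 0.029376819729804993), 87.84368896484375) [0.0439 0.0609]
top 105
((0.6069055795669556, -0.1605413854122162), (0.11192241311073303, 0.05930698662996292), 6.8244123458862305)
   near 104 [-0.0608 -0.0446] [-0.0268  0.0298] [0.0461 0.0605 0.0664]
  green 95 [ 0.5115 -0.0514  0.0584] ((0.5128943920135498, -0.0515671968460083), (0.034315746277570724, 0.02464153803884983), 11.63235092163086) [0.0476 0.0654]
  rocker [ 0.5142 -0.0623  0.0564] ((0.5157922506332397, -0.06283482909202576), (0.03277276083827019, 0.04818974435329437), 10.001328468322754)
wrist 2780
((0.6088712215423584, -0.15714392066001892), (0.11948399245738983, 0.058707039803266525), 10.392491340637207)
   far 500 [0.0561 0.059 ] [-0.0254  0.0237] [0.0467 0.0513 0.0551]
   near 2280 [-0.0595 -0.0278] [-0.0263  0.0266] [0.0469 0.0577 0.0606]
  green 1307 [ 0.5065 -0.0508  0.0578] ((0.5086445212364197, -0.0474405363202095), (0.030118783935904503, 0.029827632009983063), 11.147153854370117) [0.0548 0.0608]
  rocker [ 0.5083 -0.0624  0.0551] ((0.5239526629447937, -0.050984423607587814), (0.05924727022647858, 0.06542428582906723), 10.80433464050293)
```

View pics/c7.png

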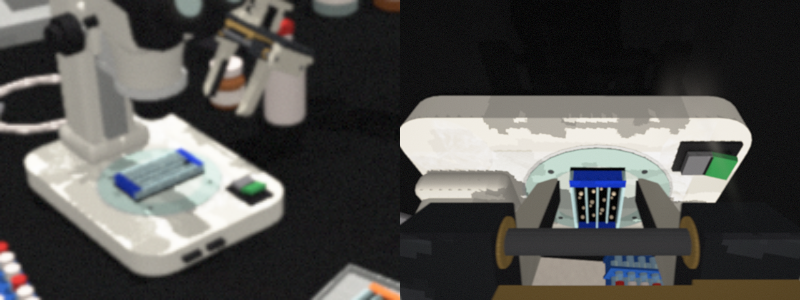

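The tray stands level and centred on the glass disc in both views. The rocker is at right with its green half raised. Planning the press.

```bash
python3 - <<'E'
from plan import *
from h import *
o=r.observe(); q0=o['qpos']; p0,_=fk(q0); bias=o['eef_pos']-p0; print(bias)
u=np.array([np.cos(np.radians(11.6)),np.sin(np.radians(11.6)),0])
for L in (10,15,20,25,30):
  for mid in ([.46,-.12,.16],[.46,-.06,.12]):
    Lr=np.radians(L); tgt=np.array([.5106,-.044,.062])+u*.0075*np.cos(Lr)+[0,0,.0075*np.sin(Lr)]
    V=[(o['eef_pos'],191.6,-32),(np.array(mid),191.6,-L),(tgt+[0,0,.03],191.6,-L),(tgt-[0,0,.008],191.6,-L)]
    q=q0.copy();mn=[];err=[]
    for a,b,n in zip(V,V[1:],(8,6,6)):
        m=9
        for row in lin(a,b,n): row=(row[0]-bias,row[1]); q=sim(q,[row],0); m=min(m,np.minimum(q-LO,HI-q).min()); err.append(1e3*np.linalg.norm(fk(q)[0]-row[0])+np.degrees((row[1]*fk(q)[1].inv()).magnitude()))
        mn.append(round(m,2))
    print(L,mid,mn,'err',round(max(err),2),q.round(2),tgt.round(4))
E
```

```text
[ 0.00412399 -0.00444473 -0.00379038]
10 [0.46, -0.12, 0.16] [np.float64(-0.0), np.float64(0.0), np.float64(0.26)] err 265.6 [ 0.16  0.6  -0.15  2.12  0.15  0.27  1.68] [ 0.5178 -0.0425  0.0633]
10 [0.46, -0.06, 0.12] [np.float64(0.0), np.float64(0.0), np.float64(0.26)] err 294.75 [ 0.17  0.6  -0.16  2.12  0.18  0.27  1.65] [ 0.5178 -0.0425  0.0633]
15 [0.46, -0.12, 0.16] [np.float64(0.0), np.float64(0.0), np.float64(0.11)] err 269.26 [ 0.21  0.59 -0.19  2.19  0.3   0.12  1.54] [ 0.5177 -0.0425  0.0639]
15 [0.46, -0.06, 0.12] [np.float64(0.0), np.float64(0.0), np.float64(0.11)] err 273.21 [ 0.21  0.59 -0.19  2.19  0.3   0.12  1.55] [ 0.5177 -0.0425  0.0639]
20 [0.46, -0.12, 0.16] [np.float64(0.0), np.float64(0.0), np.float64(0.0)] err 285.17 [ 0.19  0.58 -0.14  2.26  0.55  0.01  1.31] [ 0.5175 -0.0426  0.0646]
20 [0.46, -0.06, 0.12] [np.float64(0.0), np.float64(0.0), np.float64(0.0)] err 274.01 [ 0.19  0.58 -0.13  2.26  0.66  0.01  1.2 ] [ 0.5175 -0.0426  0.0646]
25 [0.46, -0.12, 0.16] [np.float64(0.0), np.float64(0.0), np.float64(0.1)] err 204.39 [ 0.57  0.69 -0.67  2.31  2.15  0.33 -0.23] [ 0.5173 -0.0426  0.0652]
25 [0.46, -0.06, 0.12] [np.float64(0.03), np.float64(0.05), np.float64(0.11)] err 0.0 [ 0.65  0.74 -0.81  2.31  2.01  0.42 -0.08] [ 0.5173 -0.0426  0.0652]
30 [0.46, -0.12, 0.16] [np.float64(0.0), np.float64(0.06), np.float64(0.05)] err 7.99 [ 0.76  0.84 -0.98  2.37  2.18  0.6  -0.19] [ 0.517  -0.0427  0.0658]
30 [0.46, -0.06, 0.12] [np.float64(0.0), np.float64(0.0), np.float64(0.05)] err 20.1 [ 0.77  0.85 -1.01  2.37  2.15  0.62 -0.17] [ 0.517  -0.0427  0.0658]
```

```bash
python3 - <<'E'
from plan import *
from h import *
o=r.observe(); q0=o['qpos']; p0,_=fk(q0); bias=o['eef_pos']-p0
for L in (25,28):
  for V0 in ([],[([.49,-.11,.10],29)],[([.49,-.14,.09],32),([.50,-.08,.09],28)]):
    tgt=np.array([.5173,-.0426,.0652])
    V=[(o['eef_pos'],191.6,-32)]+[(np.array(a),191.6,-l) for a,l in V0]+[(tgt+[0,0,.025],191.6,-L),(tgt-[0,0,.008],191.6,-L)]
    q=q0.copy();mn=[];err=[]
    for a,b in zip(V,V[1:]):
        m=9
        for row in lin(a,b,6): row=(row[0]-bias,row[1]); q=sim(q,[row],0); m=min(m,np.minimum(q-LO,HI-q).min()); err.append(1e3*np.linalg.norm(fk(q)[0]-row[0])+np.degrees((row[1]*fk(q)[1].inv()).magnitude()))
        mn.append(round(float(m),2))
    print(L,V0,mn,'err',round(max(err),2),q.round(2))
E
```

```text
25 [] [0.11, 0.11] err 0.0 [ 0.66  0.74 -0.83  2.31  2.    0.43 -0.07]
25 [([0.49, -0.11, 0.1], 29)] [0.07, 0.08, 0.11] err 0.0 [ 0.67  0.75 -0.85  2.31  1.98  0.45 -0.04]
25 [([0.49, -0.14, 0.09], 32), ([0.5, -0.08, 0.09], 28)] [0.06, 0.06, 0.09, 0.12] err 0.0 [ 0.69  0.77 -0.89  2.3   1.95  0.48 -0.02]
28 [] [0.09, 0.08] err 0.0 [ 0.74  0.81 -0.95  2.34  2.1   0.55 -0.13]
28 [([0.49, -0.11, 0.1], 29)] [0.07, 0.08, 0.08] err 0.0 [ 0.74  0.81 -0.95  2.34  2.1   0.55 -0.13]
28 [([0.49, -0.14, 0.09], 32), ([0.5, -0.08, 0.09], 28)] [0.06, 0.06, 0.08, 0.08] err 0.0 [ 0.75  0.82 -0.97  2.34  2.08  0.57 -0.11]
```

>>> arm_command:
  targets:
    - [[0.4, 2, -0.4], [-0.2, 1, 0], 0]
    - [[0.9, 4.3, -0.9], [-0.4, 2, 0], 0]
    - [[1.4, 6.6, -1.4], [-0.7, 3.3, 0], 0]
    - [[1.9, 9, -1.9], [-0.9, 4.5, 0], 0]
    - [[2.4, 11.3, -2.4], [-1.2, 5.7, 0], 0]
    - [[2.8, 13, -2.8], [-1.4, 6.9, 0], 0]
    - [[2.95, 13.9, -3], [-1.4, 6.9, 0], 0]
    - [[2.95, 13.9, -3], [-1.4, 6.9, 0], 0]
    - [[2.95, 13.9, -3], [-1.4, 6.9, 0], 0]

```text
t: 20.42
eef_pos: [0.5169, -0.0431, 0.0883]
eef_rot: [0.214, -0.097, 0.972, 0.022]
ft_force: [-0.1, 0.4, -0.5]
width: 0.0003
gripper_force: 0.0
```

```bash
python3 - <<'E'
from h import *
o=r.observe(); print(o['t'],o['qpos'].round(2),o['eef_pos'],o['width'],o['ft_force'])
for n in ("side","wrist"):
    o,p,d=snap(n); cv2.imwrite(f'pics/{n}8.png',p[:,:,::-1])
w=cv2.imread('pics/wrist8.png'); p=cv2.imread('pics/side8.png')[120:280,180:393]
cv2.imwrite('pics/c8.png',np.hstack([cv2.resize(p,(400,300)),cv2.resize(w,(400,300))]))
E
```

```text
20.425 [ 0.63  0.63 -0.74  2.29  1.84  0.3   0.07] [ 0.51691052 -0.04310014  0.08829705] 0.0003049088912476274 [-0.14288661  0.40991021 -0.51707863]
```

View pics/c8.png

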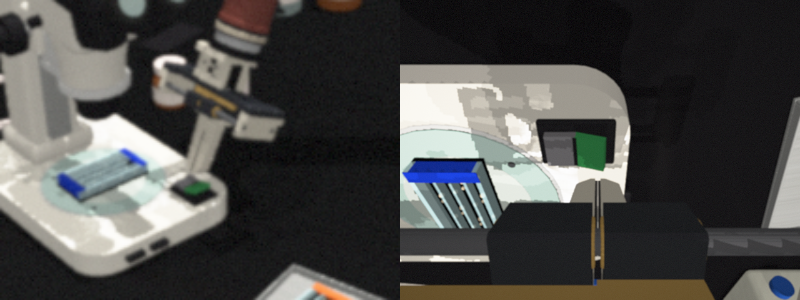

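The closed fingertips sit above the green half, at column 598 in the wrist crop; the green spans 575–607 with the hinge at 575. Pressing down slowly.

>>> arm_command:
  targets:
    - [[0, 0, -1], [0, 0, 0], 0]
    - [[0, 0, -1.8], [0, 0, 0], 0]
    - [[0, 0, -2.2], [0, 0, 0], 0]
    - [[0, 0, -2.4], [0, 0, 0], 0]
    - [[0, 0, -2.6], [0, 0, 0], 0]
    - [[0, 0, -2.6], [0, 0, 0], 0]

```text
t: 21.28
eef_pos: [0.5172, -0.0416, 0.0628]
eef_rot: [0.214, -0.098, 0.972, 0.022]
ft_force: [-0.5, -0.1, 1.9]
width: 0.0008
gripper_force: 0.7
```

>>> arm_command:
  targets:
    - [[0, 0, -0.1], [0, 0, 0], 0]
    - [[0, 0, -0.2], [0, 0, 0], 0]
    - [[0, 0, -0.3], [0, 0, 0], 0]
    - [[0, 0, -0.3], [0, 0, 0], 0]

```text
t: 21.78
eef_pos: [0.5178, -0.0417, 0.0599]
eef_rot: [0.215, -0.098, 0.972, 0.022]
ft_force: [-0.2, 1.6, 2.3]
width: 0.0009
gripper_force: 1.0
```

>>> arm_command:
  targets:
    - [[0, 0, -0.07], [0, 0, 0], 0]
    - [[0, 0, -0.14], [0, 0, 0], 0]
    - [[0, 0, -0.2], [0, 0, 0], 0]
    - [[0, 0, -0.2], [0, 0, 0], 0]

```text
t: 22.28
eef_pos: [0.5178, -0.0415, 0.0584]
eef_rot: [0.215, -0.098, 0.971, 0.022]
ft_force: [-2.3, 1.6, 7.1]
width: 0.0006
gripper_force: 3.7
```

>>> arm_command:
  targets:
    - [[0, 0, -0.05], [0, 0, 0], 0]
    - [[0, 0, -0.1], [0, 0, 0], 0]
    - [[0, 0, -0.1], [0, 0, 0], 0]

```text
t: 22.65
eef_pos: [0.5179, -0.0414, 0.0581]
eef_rot: [0.216, -0.098, 0.971, 0.022]
ft_force: [-5.3, 0.7, 12.8]
width: 0.0004
gripper_force: 6.9
```

The press met a firm stop at the predicted height (0.058). Retracting and checking.

>>> arm_command:
  targets:
    - [[0, 0, 0.5], [0, 0, 0], 0]
    - [[0, 0, 1.5], [0, 0, 0], 0]
    - [[-0.5, 0, 3.5], [0, 0, 0], 0]
    - [[-1.2, -1.5, 5.5], [0, 0, 0], 0]
    - [[-2, -4, 7], [0, 0, 0], 0]
    - [[-2.5, -7, 8], [0, 0, 0], 0]
    - [[-2.5, -7, 8], [0, 0, 0], 0]
    - [[-2.5, -7, 8], [0, 0, 0], 0]

```text
t: 23.65
eef_pos: [0.4917, -0.1149, 0.1363]
eef_rot: [0.214, -0.094, 0.972, 0.021]
ft_force: [-0.3, 0.9, -0.5]
width: 0.0005
gripper_force: 0.0
```

```bash
python3 - <<'E'
from h import *
o=r.observe(); print(o['t'],o['qpos'].round(2),o['eef_pos'],o['ft_force'])
u=np.array([np.cos(np.radians(11.6)),np.sin(np.radians(11.6))]); mx=np.array([u[1],-u[0]])
for n,c in (("wrist",(.609,-.156)),("top",(.6127,-.157)),("side",(.6145,-.1555))):
    o,p,d=snap(n); cv2.imwrite(f'pics/{n}9.png',p[:,:,::-1]); P=cloud(n,d,o); hsv=cv2.cvtColor(p,cv2.COLOR_RGB2HSV)
    g=(hsv[...,0]>45)&(hsv[...,0]<85)&(hsv[...,1]>120)&(d>0)&(np.hypot(P[...,0]-.513,P[...,1]+.05)<.035)
    if g.sum()>20:
        G=P[g]; s=(G[:,:2]-c)@mx; k=G[:,2]>.05; f=np.polyfit(s[k],G[k][:,2],1); print(n,'green',g.sum(),np.median(G,0).round(4),'tilt rad along mic x',f[0].round(3))
    m=(hsv[...,0]>=105)&(hsv[...,0]<=130)&(hsv[...,1]>130)&(hsv[...,2]>60)&(d>0)&(P[...,2]>.04)&(P[...,2]<.075)&(np.hypot(P[...,0]-.61,P[...,1]+.15)<.1)
    if m.sum()>20: print(n,'tray',m.sum(),cv2.minAreaRect(P[m][:,:2].astype(np.float32)))
w=cv2.imread('pics/wrist9.png'); p=cv2.imread('pics/side9.png')
cv2.imwrite('pics/c9.png',np.hstack([cv2.resize(p,(400,300)),cv2.resize(w,(400,300))]))
E
```

```text
23.65 [ 0.89  0.52 -0.81  2.25  1.13  0.22  0.91] [ 0.49166464 -0.1148819   0.13629452] [-0.33177683  0.89844444 -0.53926946]
wrist green 1127 [ 0.509  -0.0508  0.0545] tilt rad along mic x -0.016
wrist tray 2306 ((0.5645744204521179, -0.1646808385848999), (0.029054896906018257, 0.05886714905500412), 10.88577938079834)
top green 102 [ 0.5117 -0.0497  0.0539] tilt rad along mic x 0.061
top tray 108 ((0.5933777093887329, -0.14047381281852722), (0.12052510678768158, 0.0551985502243042), 39.34135818481445)
side green 65 [ 0.5161 -0.0446  0.0533] tilt rad along mic x 0.046
side tray 121 ((0.6146252155303955, -0.15320029854774475), (0.12058157473802567, 0.05373094975948334), 11.43334674835205)
```

View pics/c9.png

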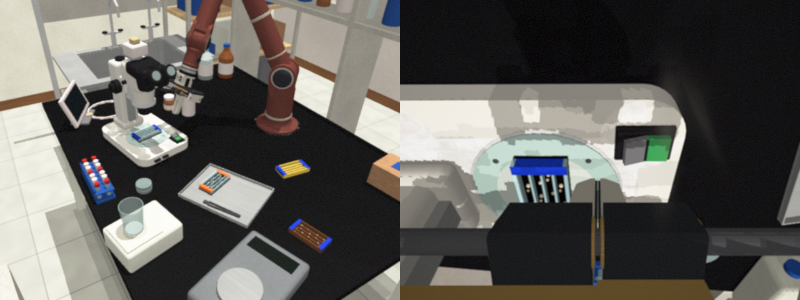

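The side view shows the tray centred on the stage, with the orange tray, forceps, bottle and jar unmoved. In the wrist view the green half lies level at (657,148). Handing the job in.

```bash
python3 -c "
from workcell import r
print(r.close_job())"
```

```text
the job is handed in; nothing more can be done
None
```

The blue tray is level and centred on the stage glass, its long side left to right from the eyepieces. It was released before I pressed the green half of the rocker down level, and the job is handed in at about 24 s; no verdict came back.

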